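Unpack LED table candles from their carton and put them on charge

TASK

Swing both flaps of the carton right back so that they stay open, then lift every candle out of its moulded tray and plug each one fully home, upright, in a free socket of the charging dock, leaving the candle that is already charging in its place. Only when all of them are plugged in, push the dock's red switch lever over to its other side to start charging. Leave the carton's flaps open, and do not shift or knock over the tableware.

Things in the scene. Friction and masses are not known exactly. Their poses are not given: they have to be found in the camera images.
- carton: cardboard carton fixed on the table, 220 x 220 mm, walls 5 mm, rim 105 mm high; origin under its centre, x along its flap hinges. In it a grey moulded tray (top 35 mm above the table) with four square cavities 34 mm wide, 18 mm deep, at x, y = +-40 mm. Short end flaps hang folded outside its +x and -x walls, reaching 35 mm out.
- flap_a (a joint): hinge angle of flap a (rad): 0 shut, 1.57 upright, 3.4 folded right back (stop). It swings freely: under 1.57 it falls shut, over it falls open. A cardboard panel 216 mm along the hinge, 96 mm from hinge to free edge, 4 mm thick
- flap_b (a joint): hinge angle of flap b, the same as flap a on the other side
- flap_a_tab (a point): grip point on the black pull tab of flap a: tab 30 mm along the hinge, 10 mm thick, 34 mm high off the panel's outer face, 15 mm in from the free edge; the point is 25 mm off that face, 9 mm below the tab's top, 76 mm from the hinge line. Its x runs along the hinge, y from free edge to hinge, z off the outer face (up when shut)
- flap_a_hinge (a point): middle of the hinge line of flap a, on the carton's +y rim, 106 mm above the table; it turns with the flap: x along the hinge, the panel on its -y side, outer face 4 mm towards +z. The tab's grip point is at (0, -76, 29) mm in it
- flap_b_tab (a point): grip point on the black pull tab of flap b: tab 30 mm along the hinge, 10 mm thick, 34 mm high off the panel's outer face, 15 mm in from the free edge; the point is 25 mm off that face, 9 mm below the tab's top, 76 mm from the hinge line. Its x runs along the hinge, y from free edge to hinge, z off the outer face (up when shut)
- flap_b_hinge (a point): middle of the hinge line of flap b, on the carton's -y rim, 106 mm above the table; it turns with the flap: x along the hinge, the panel on its -y side, outer face 4 mm towards +z. The tab's grip point is at (0, -76, 29) mm in it
- candle0: square white LED candle, 90 g: wax block 40 x 40 x 34 mm over a black and brass plug foot 30 x 30 mm, 16 mm long; a small amber flame 18 mm high on top is look only. Origin: centre of the foot's underside, z up (block from z = 16 to 50 mm), x, y square to its sides. Three or four stand in the carton at the start, feet in the cavities, blocks resting on the tray; None if absent
- candle1: square white LED candle, 90 g: wax block 40 x 40 x 34 mm over a black and brass plug foot 30 x 30 mm, 16 mm long; a small amber flame 18 mm high on top is look only. Origin: centre of the foot's underside, z up (block from z = 16 to 50 mm), x, y square to its sides. Three or four stand in the carton at the start, feet in the cavities, blocks resting on the tray; None if absent
- candle2: square white LED candle, 90 g: wax block 40 x 40 x 34 mm over a black and brass plug foot 30 x 30 mm, 16 mm long; a small amber flame 18 mm high on top is look only. Origin: centre of the foot's underside, z up (block from z = 16 to 50 mm), x, y square to its sides. Three or four stand in the carton at the start, feet in the cavities, blocks resting on the tray; None if absent
- candle3: square white LED candle, 90 g: wax block 40 x 40 x 34 mm over a black and brass plug foot 30 x 30 mm, 16 mm long; a small amber flame 18 mm high on top is look only. Origin: centre of the foot's underside, z up (block from z = 16 to 50 mm), x, y square to its sides. Three or four stand in the carton at the start, feet in the cavities, blocks resting on the tray; None if absent
- charging0: the same sort of candle, already plugged in the dock: just one of charging0 to charging2 is present (the others None). It stays there
- charging1: the same sort of candle, already plugged in the dock: just one of charging0 to charging2 is present (the others None). It stays there
- charging2: the same sort of candle, already plugged in the dock: just one of charging0 to charging2 is present (the others None). It stays there
- dock: black charging dock standing loose, 2 kg, 170 (x) x 250 (y) x 32 mm, origin under its centre. Five square sockets 32 mm wide, 18 mm deep, chamfered, sides along x and y, centred at x, y = (-40, 0), (-40, 80), (40, -80), (40, 0), (40, 80) mm; the switch is at (-40, -80). Candles fit in any of four turns; fully home the block rests on the top and the origin is 16 mm above the table
- switch (a joint): angle of the dock's charging switch (rad): 0 off, leaning to the dock's -x side; 1.0 on, leaning to its +x side. It stays where it is left and takes about 2 N at the tip. The pivot is 44 mm above the table on an aluminium block 50 x 40 mm
- switch_tip (a point): centre of the red ball, 20 mm across, at the end of the switch lever, 40 mm from its pivot
- wine_glass: wine glass, 185 mm high, 72 mm wide; tableware to be left alone. Origin: centre of the underside
- tumbler: low glass tumbler, 65 mm high, 64 mm wide; tableware to be left alone. Origin: centre of the underside
- vase: glass vase of white flowers, 68 mm wide, 210 mm high; tableware to be left alone. Origin: centre of the underside
- salt: white salt shaker, 34 mm wide, 38 mm high; tableware to be left alone. Origin: centre of the underside
- dish: small white dish, 68 mm wide, 25 mm high; tableware to be left alone. Origin: centre of the underside
- side_plate: white side plate, 120 mm wide; tableware to be left alone. Origin: centre of the underside

How it is judged:
By the outcome, as a careful person would: the job done as asked, in the order asked, and still so for the second after the job is handed in, with the robot touching nothing.
Of candle0, candle1, candle2, candle3 only 3 to 4 are there at a start; the rules pass over those that are not, and their reading is None.
Of charging0, charging1, charging2 only 1 to 1 are there at a start; the rules pass over those that are not, and their reading is None.
At some moment in a run one of dock may be knocked a few centimetres aside while the robot is not near it.
Once in a run the grip may slacken for a moment while it holds something.
It also fails if it takes over 200 s, if anything falls off the work surface, if the arm or the gripper's body presses on something with over 40 N, if the wrist force passes 120 N, or if a joint passes its speed limit or range.

ROBOT

A 6-joint arm with a two-finger parallel gripper is mounted at the origin on the work surface. World frame = base frame: x ahead of the robot, y to its left, z up, the work surface at z = 0. Lengths are in m, angles in rad, forces in N, time in s.
With the tool pointing down it reaches from about 0.3 to 0.75 m from the base axis. Payload 8.5 kg.
Tool frame: the origin (TCP) lies at the very end of the fingers, on their centre line; the grasp point (between the pads) lies r.grasp_offset behind it (r.grasp_offset is the distance from the TCP to the grasp point, in m); z points along the fingers, y is the line along which they close (so a half turn about z gives the same grasp; the last joint's range is limited). The gripper opens to 85 mm and grips with 20 to 120 N. Pads are 22 mm wide; open, the fingers measure 114 mm over their backs; the gripper's body (76 mm by 85 mm) begins 54 mm behind the grasp point. The pads swing forward as they close: fully open they stand 13 mm farther back than shut.
Start: joints at [-1.436, 0.381, 1.297, -0, 1.464, -0.215], TCP at [0.188, -0.517, 0.231] pointing down, gripper open.
Joint ranges: [-3.11, 3.11], [-0.89, 2.33], [0.22, 2.48], [-1.42, 4.56], [0.17, 2.85], [-2.88, 2.88]. Speed limits (rad/s): [2.39, 2.39, 3.14, 3.14, 3.14, 3.14].

INTERFACE

Orientations are given as a unit quaternion [x, y, z, w].
In Python, from plant import r gives the robot as it stands.
- The arm moves only by the shell command python3 -m crank 'ROWS'. ROWS is JSON, a list of rows, each an object with "rot": the turn, a rotation vector about the tool's x, y, z in rad, a list of three; "linear": the shift along the tool's x, y, z in cm, a list of three; "fingers": the opening, from 0 (shut) to 1 (fully open). A call has 1 to 8 rows; each row shifts and turns the commanded pose from where the row before left it, along the tool's axes as they then stand; what a row does not reach is not made up. A row lasts 1/12 s, in which the tool goes at most 41.7 mm and 7.16 degrees, less where a joint would pass 70% of its speed; a pose out of reach is approached as far as the arm can. A call is refused whole if a number of a shift passes 4.17 or a number of a turn 0.125, either way. A call with a gripper value outside its range is refused whole. The fingers move at their own pace and stop on an object; the grip force is fixed at half the most. Time passes only in rows, so rows that do not move let the fingers close. It gives the time, the measured TCP pose, the force, the opening and the grip force at its end, in the units of the state.
- r.state(): the state, without advancing time (a new reading comes with each control period).
- r.snapshot(name): name is "scene" or "top"; returns the picture (384x512x3 uint8, red, green, blue); there is no depth.
- r.camera_info(name): a dict with "K" (3x3 intrinsics, pixels), "pose" (4x4, takes a point from camera to world coordinates). Camera axes: x right, y up, looking along -z (the intrinsics and any distortion apply to the point x, -y, -z); pixel columns grow to the right and rows downward; lengths in m; the calibration is good to about 2 mm. A picture is of the moment at which its call begins. camera_info takes no time and is no camera call.
- r.finish_job(): hands the job in; it is judged then, once.
The state is a dict: "clock": time; "joint_positions": joint angles; "joint_velocities": joint speeds; "joint_torque": joint torques, N m; "eef_pos": TCP position; "tool_rot": TCP orientation; "force": force on the tool from outside, world axes, zero at the start; "wrist_torque": the same for the moment, N m; "width": finger opening in m; "grasp_force": force on a finger pad.
Only numpy, scipy, OpenCV 4.12 (cv2) and the standard library are available. Lean on these libraries where they do the work, as an engineer would, in place of code of your own. Each camera call takes 0.05 s, during which the arm holds its last target. There are 200 camera calls.

## Working session

There is one attempt and no reset: what is moved stays moved. The work goes in short steps, Python scripts to look and compute and a shell command to move; the robot and the scene stay as the last step left them, time stands still between calls to the robot, and variables do not carry over. Pictures are saved under pics/ and viewed, at most 14 in all, crops included, and the job is handed in when it is done.

```bash
ls; mkdir -p pics; python3 - <<'E'
from plant import r
import cv2
for n in("scene","top"):
    cv2.imwrite(f"pics/{n}0.png",cv2.resize(r.snapshot(n)[:,:,::-1],(800,600),interpolation=cv2.INTER_CUBIC))
    c=r.camera_info(n);print(n,c)
print(r.state(),r.grasp_offset)
E
```

```text
pics
scene {'K': array([[485.23063835,   0.        , 256.0452493 ],
       [  0.        , 485.23063835, 188.31276912],
       [  0.        ,   0.        ,   1.        ]]), 'pose': array([[-0.09648573, -0.86338754,  0.49522971,  1.40472048],
       [ 0.995274  , -0.07821031,  0.05755699,  0.08341923],
       [-0.01096191,  0.49844268,  0.86685335,  1.52623717],
       [ 0.        ,  0.        ,  0.        ,  1.        ]])}
top {'K': array([[394.55878036,   0.        , 267.31060912],
       [  0.        , 394.55878036, 189.78763682],
       [  0.        ,   0.        ,   1.        ]]), 'pose': array([[ 0.00679634,  0.99541439, -0.09541491,  0.48194083],
       [-0.99976114,  0.00874593,  0.02002947,  0.01200538],
       [ 0.02077211,  0.095256  ,  0.99523606,  1.29976938],
       [ 0.        ,  0.        ,  0.        ,  1.        ]])}
{'clock': 0.1, 'joint_positions': array([-1.43630356e+00,  3.81127108e-01,  1.29816981e+00, -7.78885333e-07,
        1.46364322e+00, -2.15308304e-01]), 'joint_velocities': array([-0.00053808, -0.00142833, -0.00199646,  0.00047251, -0.00172895,
        0.00057913]), 'joint_torque': array([ 2.76467777e-03, -4.49220121e+01, -2.31659228e+01, -1.86529160e-04,
        3.58456215e-03,  2.04259095e-05]), 'eef_pos': array([ 0.18844647, -0.51641512,  0.23077946]), 'tool_rot': array([ 9.84743621e-01,  1.74010191e-01,  2.68302385e-05, -6.73210129e-04]), 'force': array([ 0.15433627, -0.1194302 ,  0.385487  ]), 'wrist_torque': array([-0.02721887,  0.05926165,  0.01087131]), 'grasp_force': 0.0, 'width': 0.08544585640411731} 0.0187
```

View pics/scene0.png

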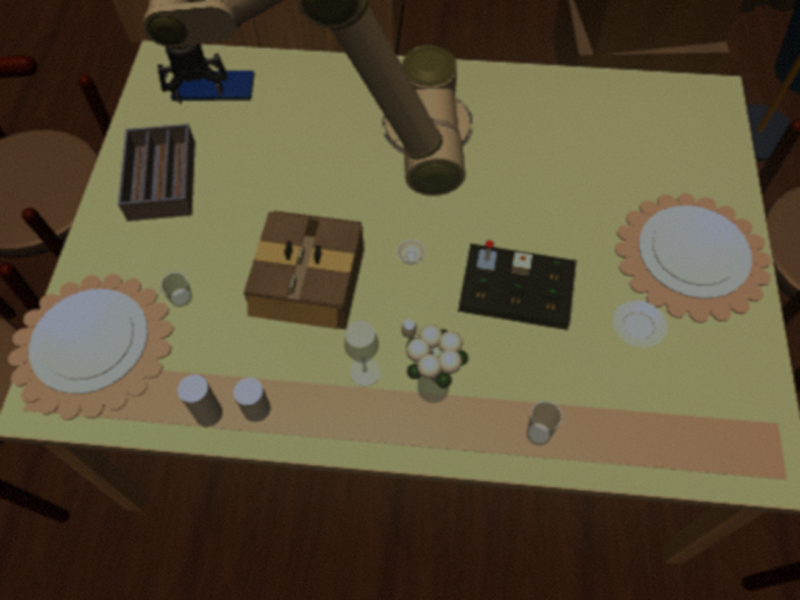

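View pics/top0.png

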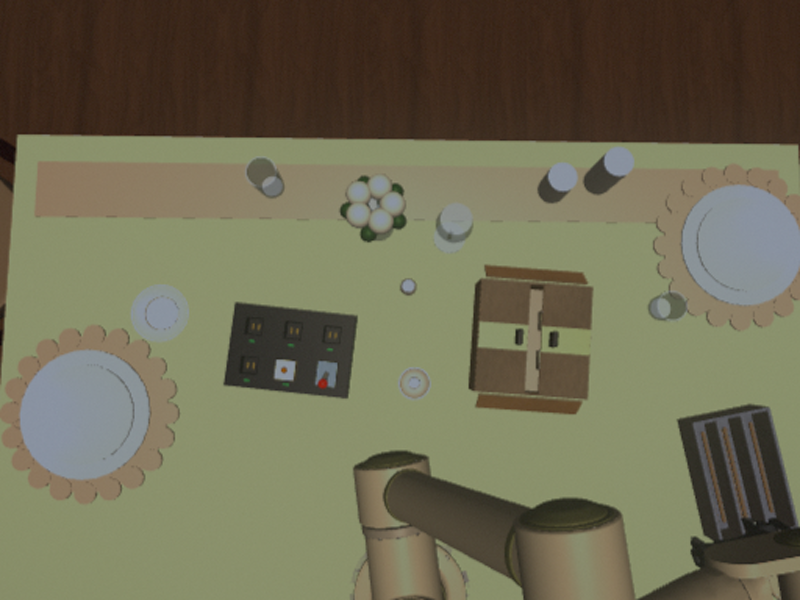

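Both views show the carton (top view at 530,338) with its dark tabs at about (519,337) and (553,339). The dock is at (290,350), with its switch at (326,375) and the charging candle at (285,370). Next I'll look closer and measure.

```bash
cat > h.py <<'E'
import numpy as np, cv2
from plant import r
from scipy.spatial.transform import Rotation as R
CI={n:r.camera_info(n) for n in("scene","top")}
def plane(n,uv,z):
    K,P=CI[n]["K"],CI[n]["pose"]; uv=np.atleast_2d(uv).astype(float)
    d=np.c_[(uv[:,0]-K[0,2])/K[0,0],-(uv[:,1]-K[1,2])/K[1,1],-np.ones(len(uv))]@P[:3,:3].T
    o=P[:3,3]; return o+d*((z-o[2])/d[:,2])[:,None]
def proj(n,X):
    K,P=CI[n]["K"],CI[n]["pose"]; c=(np.atleast_2d(X)-P[:3,3])@P[:3,:3]
    return np.c_[K[0,0]*c[:,0]/-c[:,2]+K[0,2],K[1,1]*-c[:,1]/-c[:,2]+K[1,2]]
def tri(a,b):  # a in scene, b in top
    A=[]
    for n,uv in(("scene",a),("top",b)):
        p0=plane(n,uv,0)[0];o=CI[n]["pose"][:3,3];d=(p0-o)/np.linalg.norm(p0-o);A.append((o,np.eye(3)-np.outer(d,d)))
    M=sum(a[1] for a in A);return np.linalg.solve(M,sum(a[1]@a[0] for a in A))
def snap(n): return r.snapshot(n)
def crop(im,x,y,w,h,s): return cv2.resize(im[y:y+h,x:x+w,::-1],(w*s,h*s),interpolation=cv2.INTER_CUBIC)
def tool(): 
    s=r.state();return s["eef_pos"],R.from_quat(s["tool_rot"])
E
python3 - <<'E'
from h import *
s,t=snap("scene"),snap("top")
np.save("s0.npy",s);np.save("t0.npy",t)
c=lambda *a:crop(*a)
im=np.vstack([np.hstack([c(t,140,185,100,75,4),c(t,295,165,100,75,4)]),np.hstack([c(s,285,145,100,75,4),c(s,150,130,100,75,4)])])
cv2.imwrite("pics/c1.png",np.clip(im*1.6,0,255).astype(np.uint8))
E
```

```text
(no output)
```

View pics/c1.png

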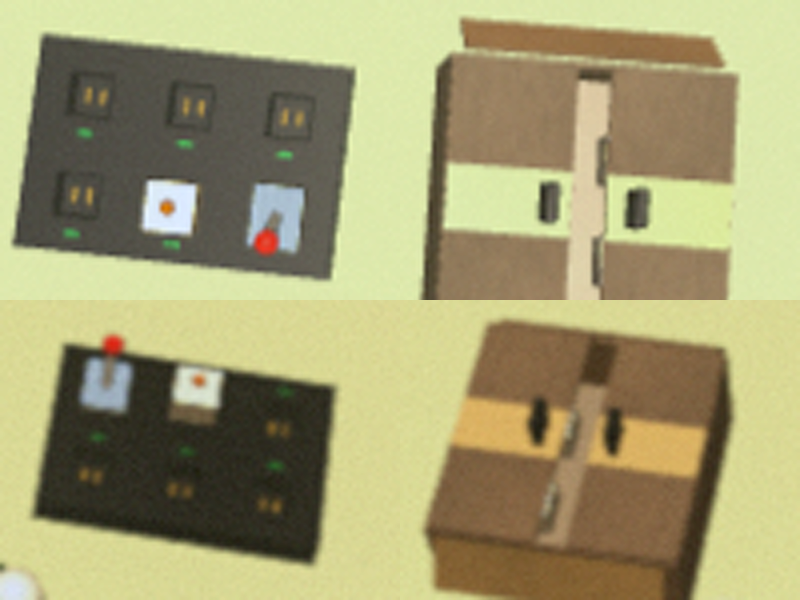

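The zoomed crops show four free sockets at crop pixels (91,96), (191,106), (290,116) and (78,194), and the charging candle at (169,208). The tabs are at (549,203) and (637,208), and the red ball is at (265,243). Next, positions.

```bash
python3 - <<'E'
from h import *
np.set_printoptions(precision=4,suppress=True)
s,t=np.load("s0.npy"),np.load("t0.npy")
# dock: dark mask, min area rect in metric plane
def fit(n,im,z,x,y,w,h,thr):
    m=(im.max(2)<thr).astype(np.uint8);q=np.zeros_like(m);q[y:y+h,x:x+w]=m[y:y+h,x:x+w]
    c=max(cv2.findContours(q,0,1)[0],key=cv2.contourArea)
    return c[:,0]
c=fit("top",t,.032,138,185,95,75,75)
p=plane("top",c,.032)[:,:2].astype(np.float32)
print("dock top",cv2.minAreaRect(p*1000))
f=lambda l:np.array(l)/4+[140,185]
print("dock corners",plane("top",f([(42,35),(355,68),(330,278),(14,246)]),.032))
print("sockets",plane("top",f([(91,96),(191,106),(290,116),(78,194)]),.030))
print("cand",plane("top",f([(169,208)]),.066))
g=lambda l:np.array(l)/4+[285,145-75]
print("scene corners",plane("scene",np.array([(65,345-300),(335,385-300),(315,562-300),(35,517-300)])/4+[285,145],.032))
print("cart corners",plane("top",np.array([(482,279),(592,287),(474,392),(588,399)])/1.5625,.11))
def blob(im,x,y,w,h,thr):
    m=np.zeros(im.shape[:2],np.uint8);m[y:y+h,x:x+w]=(im[y:y+h,x:x+w].max(2)<thr)
    n,_,st,ce=cv2.connectedComponentsWithStats(m)
    return [(st[i],ce[i]) for i in range(1,n) if st[i,4]>8]
print(blob(t,295,205,100,25,70));print(blob(s,150,150,100,30,45))
def red(im):
    hsv=cv2.cvtColor(im,cv2.COLOR_RGB2HSV);m=((hsv[...,0]<6)|(hsv[...,0]>174))&(hsv[...,1]>180)&(hsv[...,2]>90)
    n,_,st,ce=cv2.connectedComponentsWithStats(m.astype(np.uint8));return [(st[i],ce[i]) for i in range(1,n) if st[i,4]>8]
print(red(t),red(s))
E
```

```text
dock top ((492.2778625488281, 245.9117889404297), (250.84214782714844, 166.58758544921875), 84.10987091064453)
dock corners [[0.5874 0.3609 0.032 ]
 [0.563  0.1101 0.032 ]
 [0.3961 0.1272 0.032 ]
 [0.4198 0.3771 0.032 ]]
sockets [[0.539  0.3208 0.03  ]
 [0.5316 0.2409 0.03  ]
 [0.5242 0.1616 0.03  ]
 [0.4609 0.3286 0.03  ]]
cand [[0.4512 0.2493 0.066 ]]
scene corners [[0.4003 0.1371 0.032 ]
 [0.422  0.3835 0.032 ]
 [0.6055 0.363  0.032 ]
 [0.5831 0.12   0.032 ]]
cart corners [[ 0.6314 -0.1371  0.11  ]
 [ 0.6177 -0.3524  0.11  ]
 [ 0.4134 -0.121   0.11  ]
 [ 0.4013 -0.3403  0.11  ]]
[(array([301, 205,   5,  25,  80], dtype=int32), array([303.2375, 217.3   ])), (array([330, 211,   4,   9,  35], dtype=int32), array([331.4857, 214.8857])), (array([352, 213,   5,   9,  43], dtype=int32), array([353.907, 216.907]))]
[(array([224, 151,   8,  29,  79], dtype=int32), array([228.    , 166.7215])), (array([183, 155,   3,  10,  23], dtype=int32), array([184.1304, 159.4783])), (array([202, 157,   3,  11,  24], dtype=int32), array([202.9583, 161.9167]))]
[(array([204, 243,   5,   5,  21], dtype=int32), array([206.1429, 245.1905]))] [(array([311, 154,   4,   4,  12], dtype=int32), array([312.6667, 155.9167]))]
```

```bash
cat >> h.py <<'E'
np.set_printoptions(precision=4,suppress=True)
def go(p,az=None):
    "print remaining shift (tool axes as they stand, cm), azimuth now"
    e,q=tool();M=q.as_matrix();a=np.degrees(np.arctan2(M[1,0],M[0,0]))
    print("tcp",e,"az %.2f"%a,"tilt",np.round(M[:2,2],4),"shift cm",np.round(M.T@(np.array(p)-e)*100,2),"force",r.state()["force"],"w %.4f"%r.state()["width"])
    if az is not None: print("  rotz needed %.4f"%np.radians(a-az), "shift after turn", np.round((R.from_euler('z',az,degrees=True)*R.from_quat([1,0,0,0])).as_matrix().T@(np.array(p)-e)*100,2))
E
python3 - <<'E'
from h import *
for a,b in(((202.96,161.9),(331.49,214.9)),((184.1,159.5),(353.9,216.9)),((202.96,161.9),(353.9,216.9)),((184.1,159.5),(331.49,214.9))): print("tri",tri(a,b))
print("top z.13",plane("top",[(331.5,214.9),(353.9,216.9)],.13))
print("scene z.125",plane("scene",[(203,161.9),(184.1,159.5)],.125))
print("ball",tri((312.7,155.9),(206.1,245.2)))
# objects: wine glass foot, vase, dish, salt
print(plane("top",np.array([(450,240),(375,232),(408,290),(414,384)])/1.5625,0.0))
e,q=tool();print(go([.516,-.238,.22],-3.7))
E
```

```text
tri [ 0.5207 -0.2014  0.1322]
tri [ 0.5154 -0.2683  0.13  ]
tri [ 0.5168 -0.2336  0.1365]
tri [ 0.5237 -0.2321  0.142 ]
top z.13 [[ 0.5208 -0.2028  0.13  ]
 [ 0.5154 -0.2696  0.13  ]]
scene z.125 [[ 0.5162 -0.2017  0.125 ]
 [ 0.5123 -0.2683  0.125 ]]
ball [0.427  0.1748 0.079 ]
[[ 0.7287 -0.0825  0.    ]
 [ 0.7443  0.078   0.    ]
 [ 0.6203  0.0065  0.    ]
 [ 0.4229 -0.0077  0.    ]]
tcp [ 0.1885 -0.5165  0.231 ] az 20.04 tilt [-0.0001  0.0008] shift cm [ 40.32 -14.94   1.12] force [-0.2411  0.1931 -1.0102] w 0.0855
  rotz needed 0.4144 shift after turn [ 30.89 -29.91   1.1 ]
None
```

```bash
python3 -m crank '[{"rot":[0,0,0.105],"linear":[0,0,0],"fingers":0},{"rot":[0,0,0.105],"linear":[0,0,0],"fingers":0},{"rot":[0,0,0.105],"linear":[0,0,0],"fingers":0},{"rot":[0,0,0.107],"linear":[0,0,0],"fingers":0}]'
python3 -m crank '[{"rot":[0,0,0],"linear":[2.6,-2.5,0],"fingers":0},{"rot":[0,0,0],"linear":[2.6,-2.5,0],"fingers":0},{"rot":[0,0,0],"linear":[2.6,-2.5,0],"fingers":0},{"rot":[0,0,0],"linear":[2.6,-2.5,0],"fingers":0},{"rot":[0,0,0],"linear":[2.6,-2.5,0],"fingers":0},{"rot":[0,0,0],"linear":[2.6,-2.5,0],"fingers":0},{"rot":[0,0,0],"linear":[2.6,-2.5,0],"fingers":0},{"rot":[0,0,0],"linear":[2.6,-2.5,0],"fingers":0}]'
python3 - <<'E'
from h import *
go([.518,-.2355,.18],-4.2)
E
```

```text
clock: 0.53
eef_pos: [0.1885, -0.5166, 0.2311]
tool_rot: [0.999, -0.039, -0.0, -0.0]
force: [-0.1, -0.3, 0.2]
width: 0.0388
grasp_force: 0.0
clock: 1.2
eef_pos: [0.4115, -0.3308, 0.2313]
tool_rot: [0.999, -0.036, -0.0, -0.0]
force: [0.3, -0.9, -0.4]
width: -0.0001
grasp_force: 0.0
tcp [ 0.4115 -0.3308  0.2313] az -4.14 tilt [-0.0001  0.0002] shift cm [  9.94 -10.27   5.13] force [ 0.272  -0.9281 -0.3774] w -0.0001
  rotz needed 0.0010 shift after turn [  9.93 -10.28   5.13]
```

```bash
python3 -m crank '[{"rot":[0,0,-0.12],"linear":[2.5,-2.6,0.5],"fingers":0},{"rot":[0,0,-0.12],"linear":[2.5,-2.6,0.5],"fingers":0},{"rot":[0,0,-0.12],"linear":[2.5,-2.6,0.5],"fingers":0},{"rot":[0,0,-0.12],"linear":[0,0,0.5],"fingers":0},{"rot":[0,0,-0.12],"linear":[0,0,0.5],"fingers":0},{"rot":[0,0,-0.12],"linear":[0,0,0.5],"fingers":0},{"rot":[0,0,-0.12],"linear":[0,0,0.5],"fingers":0},{"rot":[0,0,-0.12],"linear":[0,0,0.5],"fingers":0}]'
python3 -m crank '[{"rot":[0,0,-0.12],"linear":[0,0,0],"fingers":0},{"rot":[0,0,-0.12],"linear":[0,0,0],"fingers":0},{"rot":[0,0,-0.12],"linear":[0,0,0],"fingers":0},{"rot":[0,0,-0.12],"linear":[0,0,0],"fingers":0},{"rot":[0,0,-0.12],"linear":[0,0,0],"fingers":0},{"rot":[0,0,0],"linear":[0,0,0],"fingers":0}]'
python3 - <<'E'
from h import *
go([.518,-.2355,.13],85.8)
print(r.state()["joint_positions"])
E
```

```text
clock: 1.87
eef_pos: [0.4812, -0.2509, 0.1909]
tool_rot: [0.902, 0.432, -0.0, -0.0]
force: [0.0, -0.1, 0.3]
width: 0.0002
grasp_force: 0.0
clock: 2.37
eef_pos: [0.4811, -0.2511, 0.1912]
tool_rot: [0.734, 0.679, -0.0, -0.0]
force: [-0.5, -0.2, 0.3]
width: -0.0001
grasp_force: 0.0
tcp [ 0.4811 -0.2511  0.1912] az 85.49 tilt [-0.0003  0.0003] shift cm [1.84 3.55 6.11] force [-0.5189 -0.1673  0.3353] w -0.0001
  rotz needed -0.0055 shift after turn [1.82 3.56 6.12]
[-0.6991  0.4007  1.3868 -0.      1.3545 -0.6204]
```

```bash
python3 -m crank '[{"rot":[0,0,0],"linear":[0.9,1.8,0],"fingers":0},{"rot":[0,0,0],"linear":[0.9,1.75,0],"fingers":0},{"rot":[0,0,0],"linear":[0,0,2],"fingers":0},{"rot":[0,0,0],"linear":[0,0,2],"fingers":0},{"rot":[0,0,0],"linear":[0,0,1.1],"fingers":0},{"rot":[0,0,0],"linear":[0,0,1],"fingers":0},{"rot":[0,0,0],"linear":[0,0,0],"fingers":0}]'
python3 -m crank '[{"rot":[0,0,0],"linear":[1,0,0],"fingers":0},{"rot":[0,0,0],"linear":[1,0,0],"fingers":0},{"rot":[0,0,0],"linear":[0.45,0,-1],"fingers":0},{"rot":[0,0,0],"linear":[0.45,0,-1],"fingers":0},{"rot":[0,0,0],"linear":[0.7,0,-0.85],"fingers":0},{"rot":[0,0,0],"linear":[0.7,0,-0.85],"fingers":0},{"rot":[0,0,0],"linear":[0,0,0],"fingers":0}]'
python3 - <<'E'
from h import *
go([.518,-.2355,.13],85.8)
s,t=snap("scene"),snap("top")
cv2.imwrite("pics/f1.png",np.hstack([crop(t,290,150,100,120,4),crop(s,130,110,100,120,4)]))
E
```

```text
clock: 2.95
eef_pos: [0.5174, -0.2356, 0.1284]
tool_rot: [0.737, 0.676, -0.0, -0.002]
force: [0.0, -0.2, 0.3]
width: 0.0001
grasp_force: 0.0
clock: 3.53
eef_pos: [0.5224, -0.1923, 0.1702]
tool_rot: [0.736, 0.677, 0.001, 0.002]
force: [-1.0, -5.1, 5.9]
width: 0.0001
grasp_force: 3.7
tcp [ 0.5224 -0.1923  0.1702] az 85.28 tilt [ 0.0041 -0.0027] shift cm [-4.34 -0.1   4.03] force [-1.0277 -5.1421  5.9389] w 0.0001
  rotz needed -0.0091 shift after turn [-4.34 -0.13  4.02]
```

View pics/f1.png

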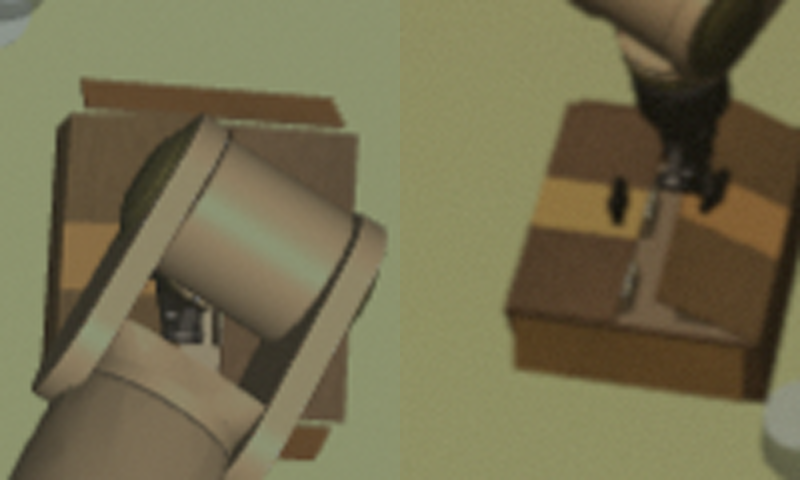

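The scene crop at (715,190) shows flap a raised about 30° by the finger, so pushing the tab works. I'll continue along the arc.

```bash
python3 -m crank '[{"rot":[0,0,0],"linear":[0.9,0,-0.6],"fingers":0},{"rot":[0,0,0],"linear":[0.95,0,-0.5],"fingers":0},{"rot":[0,0,0],"linear":[1.1,0,-0.4],"fingers":0},{"rot":[0,0,0],"linear":[1.1,0,-0.4],"fingers":0},{"rot":[0,0,0],"linear":[1.2,0,-0.15],"fingers":0},{"rot":[0,0,0],"linear":[1.2,0,-0.05],"fingers":0},{"rot":[0,0,0],"linear":[1.1,0,0.2],"fingers":0},{"rot":[0,0,0],"linear":[1.1,0,0.2],"fingers":0}]'
python3 -m crank '[{"rot":[0,0,0],"linear":[1,0,0.4],"fingers":0},{"rot":[0,0,0],"linear":[1,0,0.5],"fingers":0},{"rot":[0,0,0],"linear":[1,0,0],"fingers":0},{"rot":[0,0,0],"linear":[0,0,-2],"fingers":0},{"rot":[0,0,0],"linear":[0,0,-2.5],"fingers":0},{"rot":[0,0,0],"linear":[-3,0,0],"fingers":0},{"rot":[0,0,0],"linear":[-3,0,0],"fingers":0},{"rot":[0,0,0],"linear":[0,0,0],"fingers":0}]'
python3 - <<'E'
from h import *
go([.518,-.2355,.13],85.8)
s,t=snap("scene"),snap("top")
cv2.imwrite("pics/f2.png",np.hstack([crop(t,270,150,100,120,4),crop(s,150,110,100,120,4)]))
E
```

```text
clock: 4.3
eef_pos: [0.5286, -0.1058, 0.1859]
tool_rot: [0.736, 0.677, 0.0, 0.0]
force: [-6.5, 3.0, 15.0]
width: -0.0001
grasp_force: 7.4
clock: 4.97
eef_pos: [0.5262, -0.1402, 0.2201]
tool_rot: [0.737, 0.676, -0.0, 0.001]
force: [0.1, -0.4, 0.0]
width: -0.0001
grasp_force: 0.0
tcp [ 0.5262 -0.1402  0.2201] az 85.07 tilt [ 0.0004 -0.0011] shift cm [-9.55 -0.    9.03] force [ 0.101  -0.353   0.0018] w -0.0001
  rotz needed -0.0128 shift after turn [-9.56 -0.12  9.01]
```

View pics/f2.png

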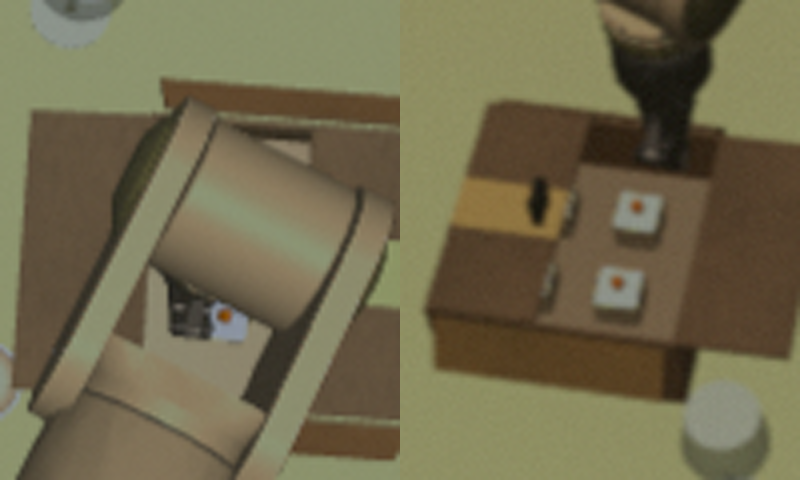

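Flap a lies open, and two candles show in the scene crop at (637,213) and (618,290). I'll do the same, mirrored, for flap b.

```bash
python3 -m crank '[{"rot":[0,0,0],"linear":[-3,0,0],"fingers":0},{"rot":[0,0,0],"linear":[-3,0,0],"fingers":0},{"rot":[0,0,0],"linear":[-3.55,0,0],"fingers":0},{"rot":[0,0,0],"linear":[0,0,3],"fingers":0},{"rot":[0,0,0],"linear":[0,0,3],"fingers":0},{"rot":[0,0,0],"linear":[0,0,2],"fingers":0},{"rot":[0,0,0],"linear":[0,0,1],"fingers":0},{"rot":[0,0,0],"linear":[0,0,0],"fingers":0}]'
python3 -m crank '[{"rot":[0,0,0],"linear":[-1,0,0],"fingers":0},{"rot":[0,0,0],"linear":[-1,0,0],"fingers":0},{"rot":[0,0,0],"linear":[-0.45,0,-1],"fingers":0},{"rot":[0,0,0],"linear":[-0.45,0,-1],"fingers":0},{"rot":[0,0,0],"linear":[-0.7,0,-0.85],"fingers":0},{"rot":[0,0,0],"linear":[-0.7,0,-0.85],"fingers":0},{"rot":[0,0,0],"linear":[-0.9,0,-0.7],"fingers":0},{"rot":[0,0,0],"linear":[-0.95,0,-0.6],"fingers":0}]'
python3 -m crank '[{"rot":[0,0,0],"linear":[-1.1,0,-0.4],"fingers":0},{"rot":[0,0,0],"linear":[-1.1,0,-0.4],"fingers":0},{"rot":[0,0,0],"linear":[-1.2,0,-0.15],"fingers":0},{"rot":[0,0,0],"linear":[-1.2,0,-0.05],"fingers":0},{"rot":[0,0,0],"linear":[-1.1,0,0.2],"fingers":0},{"rot":[0,0,0],"linear":[-1.1,0,0.2],"fingers":0},{"rot":[0,0,0],"linear":[-1,0,0.4],"fingers":0},{"rot":[0,0,0],"linear":[-1,0,0.5],"fingers":0}]'
python3 -m crank '[{"rot":[0,0,0],"linear":[-1,0,0],"fingers":0},{"rot":[0,0,0],"linear":[0,0,-2],"fingers":0},{"rot":[0,0,0],"linear":[0,0,-2.5],"fingers":0},{"rot":[0,0,0],"linear":[-2,-3,0],"fingers":0},{"rot":[0,0,0],"linear":[-2,-3,0],"fingers":0},{"rot":[0,0,0],"linear":[-2,-3,0],"fingers":0},{"rot":[0,0,0],"linear":[-2,-3,0],"fingers":0},{"rot":[0,0,0],"linear":[-2,-3,0],"fingers":0}]'
python3 - <<'E'
from h import *
go([.518,-.2355,.13],85.8)
s,t=snap("scene"),snap("top");np.save("s1.npy",s);np.save("t1.npy",t)
cv2.imwrite("pics/f3.png",np.hstack([crop(t,280,150,110,120,4),crop(s,140,110,90,120,4)]))
E
```

```text
clock: 5.73
eef_pos: [0.5179, -0.2306, 0.1283]
tool_rot: [0.736, 0.677, -0.0, -0.002]
force: [-0.8, 0.6, -0.0]
width: -0.0001
grasp_force: 0.0
clock: 6.4
eef_pos: [0.5136, -0.2945, 0.1819]
tool_rot: [0.736, 0.677, 0.0, 0.001]
force: [1.4, 1.1, 0.6]
width: -0.0003
grasp_force: 0.7
clock: 7.07
eef_pos: [0.5069, -0.3855, 0.1813]
tool_rot: [0.736, 0.677, -0.001, 0.006]
force: [1.3, -7.2, 18.7]
width: -0.0002
grasp_force: 9.7
clock: 7.73
eef_pos: [0.3453, -0.4795, 0.2222]
tool_rot: [0.736, 0.677, -0.0, -0.0]
force: [0.4, -1.0, -0.1]
width: -0.0002
grasp_force: 0.0
tcp [ 0.3453 -0.4795  0.2222] az 85.24 tilt [-0.0007  0.0004] shift cm [25.74 15.19  9.22] force [ 0.4335 -0.9999 -0.086 ] w -0.0002
  rotz needed -0.0098 shift after turn [25.59 15.44  9.22]
```

View pics/f3.png

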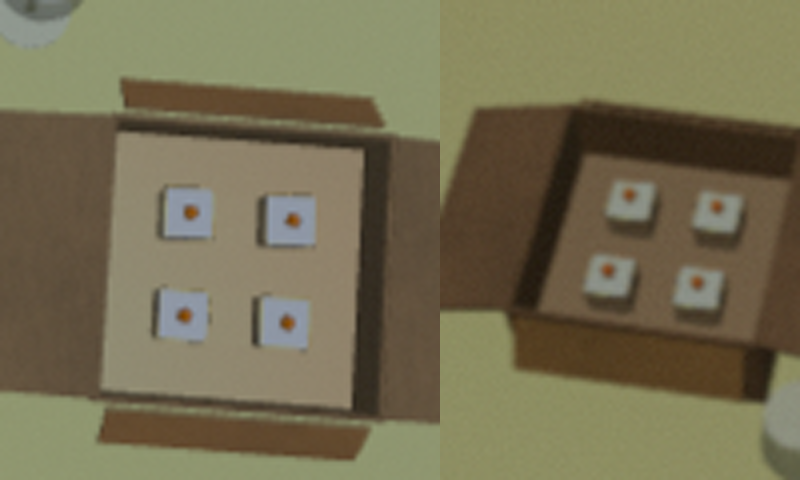

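Both flaps are open. Four candles show in the top crop at (189,213), (290,220), (182,316) and (285,323). Now I'll measure them and the dock together.

```bash
cat >> h.py <<'E'
def whites(n,im,box,z,thr=150):
    x,y,w,h=box;m=np.zeros(im.shape[:2],np.uint8);sub=im[y:y+h,x:x+w]
    m[y:y+h,x:x+w]=(sub.min(2)>thr)
    out=[]
    for c in cv2.findContours(m,0,1)[0]:
        if cv2.contourArea(c)<50: continue
        p=plane(n,c[:,0],z)[:,:2].astype(np.float32)*1000
        (cx,cy),(a,b),t=cv2.minAreaRect(p);t=(t+45)%90-45
        out.append((cx,cy,a,b,t))
    return np.array(sorted(out))
def dock(im):
    m=(im.max(2)<75).astype(np.uint8);q=np.zeros_like(m);q[170:275,125:250]=m[170:275,125:250]
    c=max(cv2.findContours(q,0,1)[0],key=cv2.contourArea)
    p=plane("top",c[:,0],.032)[:,:2].astype(np.float32)*1000
    return cv2.minAreaRect(p)
E
python3 - <<'E'
from h import *
s,t=np.load("s1.npy"),np.load("t1.npy")
b=t[195:240,312:365]; print(np.percentile(b.min(2),[10,50,80,90,98]), t[205,327],t[215,340],t[232,183],t[237,182])
for thr in(115,130): print(whites("top",t,(306,180,70,70),.069,thr));print("chg",whites("top",t,(165,220,40,35),.066,thr))
print(dock(t))
E
```

```text
[103. 111. 135. 142. 143.] [135 138 146] [145 135 110] [143 151 162] [127  78  23]
[[ 474.8007 -274.5944   37.6238   40.3799   -0.6899]
 [ 480.3785 -194.8859   34.416    40.2974   -0.3418]
 [ 554.7    -280.3989   34.7117   37.7597   -0.7178]
 [ 560.2546 -200.1501   37.7585   37.7293   -0.5226]]
chg [[454.3326 250.1315  36.8737  36.9626   0.3464]]
[[ 476.1735 -273.0212   34.4432   37.2892   -0.8434]
 [ 481.8647 -194.8948   34.416    37.2433   -0.3416]
 [ 555.9478 -280.4146   34.5548   35.4179    0.4413]
 [ 561.5681 -198.6233   34.5404   35.1247    0.4479]]
chg [[452.7946 250.1526  33.7981  36.9016   0.3464]]
((492.2421875, 245.92950439453125), (250.3086700439453, 166.59210205078125), 84.03340148925781)
```

```bash
cat >> h.py <<'E'
def squares(n,im,box,z,S=8,lo=500):
    "white blocks: blue-red + brightness on the upsampled crop, contour -> metric rect"
    x,y,w,h=box;f=cv2.resize(im[y:y+h,x:x+w].astype(np.float32),(w*S,h*S),interpolation=cv2.INTER_CUBIC)
    m=((f[...,2]-f[...,0]>-12)&(f[...,2]>95)).astype(np.uint8)
    m=cv2.morphologyEx(m,cv2.MORPH_CLOSE,np.ones((25,25),np.uint8));out=[]
    for c in cv2.findContours(m,0,1)[0]:
        if cv2.contourArea(c)<60*S*S: continue
        p=plane(n,(c[:,0]+.5)/S-.5+[x,y],z)[:,:2].astype(np.float32)*1000
        (cx,cy),(a,b),t=cv2.minAreaRect(p);out.append((cx,cy,a,b,(t+45)%90-45))
    return np.array(sorted(out))
E
python3 - <<'E'
from h import *
t=np.load("t1.npy")
print(squares("top",t,(306,180,70,70),.069));print("chg",squares("top",t,(165,220,40,35),.066))
E
```

```text
[[ 475.4973 -273.9948   38.0105   38.5774   -6.0987]
 [ 480.5533 -194.1796   40.0403   39.51     -5.3578]
 [ 554.8474 -279.6117   39.0386   39.8834   -0.7047]
 [ 560.1956 -199.1483   38.4274   40.614    -3.3336]]
chg [[452.9588 250.8693  39.6677  40.4697  -6.8611]]
```

```bash
python3 - <<'E'
from h import *
go([.4755,-.274,.10],86.2)
E
python3 -m crank '[{"rot":[0,0,-0.017],"linear":[0,0,0],"fingers":0.65},{"rot":[0,0,0],"linear":[3.2,2.1,0],"fingers":0.65},{"rot":[0,0,0],"linear":[3.2,2.1,0],"fingers":0.65},{"rot":[0,0,0],"linear":[3.2,2.1,0],"fingers":0.65},{"rot":[0,0,0],"linear":[3.2,2.1,0],"fingers":0.65},{"rot":[0,0,0],"linear":[3.2,2.1,0],"fingers":0.65},{"rot":[0,0,0],"linear":[3.2,1,1],"fingers":0.65},{"rot":[0,0,0],"linear":[0,0,0],"fingers":0.65}]'
python3 - <<'E'
from h import *
go([.4755,-.274,.10],86.2)
E
```

```text
tcp [ 0.3429 -0.4813  0.2221] az 84.92 tilt [-0.0017  0.    ] shift cm [21.83 11.39 12.19] force [ 1.0469 -0.1077  0.1754] w -0.0000
  rotz needed -0.0224 shift after turn [21.56 11.85 12.21]
clock: 8.5
eef_pos: [0.477, -0.2882, 0.2111]
tool_rot: [0.727, 0.686, 0.001, -0.002]
force: [0.7, -0.6, -0.9]
width: 0.0555
grasp_force: 0.0
tcp [ 0.477  -0.2882  0.2111] az 86.66 tilt [-0.0014  0.0033] shift cm [ 1.38 -0.22 11.12] force [ 0.717  -0.6319 -0.9363] w 0.0555
  rotz needed 0.0080 shift after turn [ 1.41 -0.25 11.11]
```

```bash
python3 -m crank '[{"rot":[0,0,0.004],"linear":[1.4,-0.25,3],"fingers":0.65},{"rot":[0,0,0],"linear":[0,0,4],"fingers":0.65},{"rot":[0,0,0],"linear":[0,0,4],"fingers":0.65},{"rot":[0,0,0],"linear":[0,0,0],"fingers":0.65},{"rot":[0,0,0],"linear":[0,0,0],"fingers":0.65}]'
python3 - <<'E'
from h import *
go([.4755,-.274,.036],86.2)
E
```

```text
clock: 8.92
eef_pos: [0.4733, -0.2796, 0.1018]
tool_rot: [0.731, 0.682, -0.0, -0.002]
force: [0.1, -1.1, 1.3]
width: 0.0556
grasp_force: 0.0
tcp [ 0.4733 -0.2796  0.1018] az 86.07 tilt [-0.0025  0.0023] shift cm [0.56 0.2  6.58] force [ 0.1212 -1.1369  1.3446] w 0.0556
  rotz needed -0.0023 shift after turn [0.57 0.18 6.58]
```

```bash
python3 -m crank '[{"rot":[0,0,0],"linear":[0.55,0.2,0],"fingers":0.65},{"rot":[0,0,0],"linear":[0,0,2],"fingers":0.65},{"rot":[0,0,0],"linear":[0,0,2],"fingers":0.65},{"rot":[0,0,0],"linear":[0,0,1.5],"fingers":0.65},{"rot":[0,0,0],"linear":[0,0,1],"fingers":0.65},{"rot":[0,0,0],"linear":[0,0,0],"fingers":0.65},{"rot":[0,0,0],"linear":[0,0,0],"fingers":0.65}]'
python3 -m crank '[{"rot":[0,0,0],"linear":[0,0,0],"fingers":0.2},{"rot":[0,0,0],"linear":[0,0,0],"fingers":0.2},{"rot":[0,0,0],"linear":[0,0,0],"fingers":0.2},{"rot":[0,0,0],"linear":[0,0,0],"fingers":0.2},{"rot":[0,0,0],"linear":[0,0,0],"fingers":0.2},{"rot":[0,0,0],"linear":[0,0,0],"fingers":0.2}]'
python3 - <<'E'
from h import *
go([.4755,-.274,.036],86.2)
E
```

```text
clock: 9.5
eef_pos: [0.4764, -0.2753, 0.0387]
tool_rot: [0.731, 0.682, 0.0, 0.001]
force: [0.8, -0.0, -0.3]
width: 0.0552
grasp_force: 0.0
clock: 10.0
eef_pos: [0.4753, -0.2752, 0.0391]
tool_rot: [0.731, 0.682, -0.001, 0.0]
force: [-6.3, 1.3, 6.4]
width: 0.0393
grasp_force: 61.1
tcp [ 0.4753 -0.2752  0.0391] az 86.01 tilt [-0.0001 -0.0014] shift cm [0.12 0.01 0.31] force [-6.2541  1.3067  6.4103] w 0.0393
  rotz needed -0.0033 shift after turn [0.12 0.01 0.31]
```

```bash
python3 -m crank '[{"rot":[0,0,0],"linear":[0,0,-2],"fingers":0.2},{"rot":[0,0,0],"linear":[0,0,-3],"fingers":0.2},{"rot":[0,0,0],"linear":[0,0,-3.5],"fingers":0.2},{"rot":[0,0,0],"linear":[0,0,-3.5],"fingers":0.2},{"rot":[0,0,0],"linear":[0,0,-2],"fingers":0.2},{"rot":[0,0,0],"linear":[0,0,0],"fingers":0.2},{"rot":[0,0,0],"linear":[0,0,0],"fingers":0.2}]'
python3 - <<'E'
from h import *
go([.5404,.3227,.17],84.4)
E
```

```text
clock: 10.58
eef_pos: [0.4759, -0.2749, 0.1788]
tool_rot: [0.731, 0.682, 0.0, 0.002]
force: [-0.4, -0.1, -0.6]
width: 0.0392
grasp_force: 60.7
tcp [ 0.4759 -0.2749  0.1788] az 85.99 tilt [ 0.0024 -0.0021] shift cm [60.07  2.26  0.77] force [-0.383  -0.1207 -0.572 ] w 0.0392
  rotz needed 0.0278 shift after turn [60.11  0.59  0.88]
```

```bash
python3 -m crank '[{"rot":[0,0,0.028],"linear":[0,0,0],"fingers":0.2},{"rot":[0,0,0],"linear":[3,0,0],"fingers":0.2},{"rot":[0,0,0],"linear":[3.7,0,0],"fingers":0.2},{"rot":[0,0,0],"linear":[3.7,0,0],"fingers":0.2},{"rot":[0,0,0],"linear":[3.7,0,0],"fingers":0.2},{"rot":[0,0,0],"linear":[3.7,0,0],"fingers":0.2},{"rot":[0,0,0],"linear":[3.7,0,0],"fingers":0.2},{"rot":[0,0,0],"linear":[3.7,0,0],"fingers":0.2}]'
python3 -m crank '[{"rot":[0,0,0],"linear":[3.7,0,0],"fingers":0.2},{"rot":[0,0,0],"linear":[3.7,0,0],"fingers":0.2},{"rot":[0,0,0],"linear":[3.7,0,0],"fingers":0.2},{"rot":[0,0,0],"linear":[3.7,0,0],"fingers":0.2},{"rot":[0,0,0],"linear":[3.7,0,0],"fingers":0.2},{"rot":[0,0,0],"linear":[3.7,0,0],"fingers":0.2},{"rot":[0,0,0],"linear":[3,0,0],"fingers":0.2},{"rot":[0,0,0],"linear":[0,0,0],"fingers":0.2}]'
python3 - <<'E'
from h import *
go([.5404,.3227,.17],84.4)
E
```

```text
clock: 11.25
eef_pos: [0.4995, -0.0221, 0.1762]
tool_rot: [0.741, 0.672, -0.001, -0.001]
force: [1.2, -0.7, -0.9]
width: 0.0394
grasp_force: 60.7
clock: 11.92
eef_pos: [0.524, 0.2313, 0.1756]
tool_rot: [0.739, 0.673, -0.001, -0.001]
force: [-0.5, -0.1, -0.6]
width: 0.0393
grasp_force: 60.7
tcp [0.524  0.2313 0.1756] az 84.65 tilt [-0.0025  0.0009] shift cm [9.25 0.78 0.57] force [-0.4812 -0.117  -0.6325] w 0.0393
  rotz needed 0.0043 shift after turn [9.26 0.74 0.56]
```

```bash
python3 -m crank '[{"rot":[0,0,0.004],"linear":[3,0.25,1],"fingers":0.2},{"rot":[0,0,0],"linear":[3,0.25,1],"fingers":0.2},{"rot":[0,0,0],"linear":[3.2,0.25,1],"fingers":0.2},{"rot":[0,0,0],"linear":[0,0,2],"fingers":0.2},{"rot":[0,0,0],"linear":[0,0,2],"fingers":0.2},{"rot":[0,0,0],"linear":[0,0,0],"fingers":0.2},{"rot":[0,0,0],"linear":[0,0,0],"fingers":0.2}]'
python3 - <<'E'
from h import *
go([.5404,.3227,.06],84.4)
s,t=snap("scene"),snap("top")
np.save("s2.npy",s);np.save("t2.npy",t)
cv2.imwrite("pics/d1.png",np.hstack([crop(t,130,175,100,110,4),crop(s,285,110,100,110,4)]))
E
```

```text
clock: 12.5
eef_pos: [0.541, 0.3169, 0.1059]
tool_rot: [0.742, 0.67, -0.002, -0.001]
force: [0.0, -0.7, -1.3]
width: 0.0391
grasp_force: 60.7
tcp [0.541  0.3169 0.1059] az 84.14 tilt [-0.0036 -0.0013] shift cm [ 0.58 -0.1   4.59] force [ 0.0052 -0.6751 -1.3081] w 0.0391
  rotz needed -0.0046 shift after turn [ 0.57 -0.11  4.59]
```

View pics/d1.png

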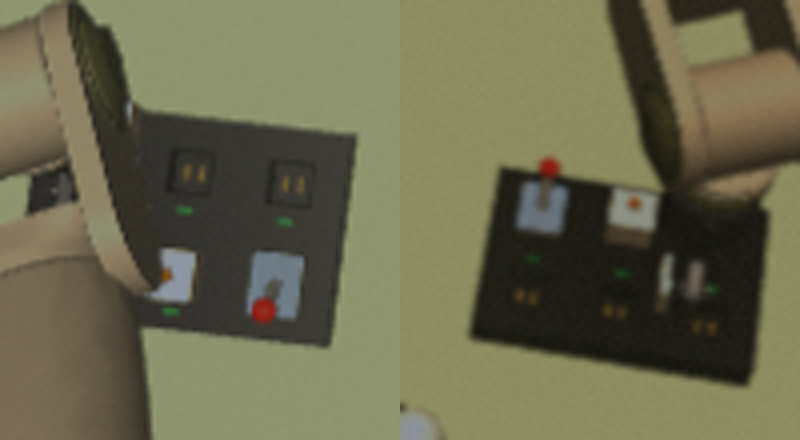

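The dock hasn't moved, and the candle hangs over the (40,80) socket. Correcting and lowering.

```bash
python3 -m crank '[{"rot":[0,0,-0.004],"linear":[0.55,-0.1,0],"fingers":0.2},{"rot":[0,0,0],"linear":[0,0,2],"fingers":0.2},{"rot":[0,0,0],"linear":[0,0,2],"fingers":0.2},{"rot":[0,0,0],"linear":[0,0,0],"fingers":0.2},{"rot":[0,0,0],"linear":[0,0,0],"fingers":0.2}]'
python3 - <<'E'
from h import *
go([.5404,.3227,.055],84.4)
E
```

```text
clock: 13.02
eef_pos: [0.5412, 0.3232, 0.0677]
tool_rot: [0.741, 0.672, -0.0, -0.0]
force: [-0.8, -0.6, -0.9]
width: 0.0392
grasp_force: 60.7
tcp [0.5412 0.3232 0.0677] az 84.38 tilt [-0.0005 -0.0001] shift cm [-0.06 -0.07  1.27] force [-0.7557 -0.5896 -0.906 ] w 0.0392
  rotz needed -0.0003 shift after turn [-0.06 -0.07  1.27]
```

```bash
python3 -m crank '[{"rot":[0,0,0],"linear":[-0.15,-0.1,0.6],"fingers":0.2},{"rot":[0,0,0],"linear":[0,0,0.6],"fingers":0.2},{"rot":[0,0,0],"linear":[0,0,0.3],"fingers":0.2},{"rot":[0,0,0],"linear":[0,0,0.3],"fingers":0.2},{"rot":[0,0,0],"linear":[0,0,0],"fingers":0.2}]'
python3 -m crank '[{"rot":[0,0,0],"linear":[0,0,0.3],"fingers":0.2},{"rot":[0,0,0],"linear":[0,0,0],"fingers":0.2}]'
python3 - <<'E'
from h import *
go([.5404,.3215,.036],84.4);print(r.state()["wrist_torque"])
E
```

```text
clock: 13.43
eef_pos: [0.5401, 0.3217, 0.052]
tool_rot: [0.741, 0.672, 0.001, 0.0]
force: [-7.1, -4.1, 18.4]
width: 0.0389
grasp_force: 63.0
clock: 13.6
eef_pos: [0.5402, 0.3218, 0.052]
tool_rot: [0.741, 0.672, 0.001, 0.001]
force: [-14.8, -8.2, 39.6]
width: 0.0392
grasp_force: 65.7
tcp [0.5402 0.3218 0.052 ] az 84.41 tilt [0.0032 0.0007] shift cm [-0.03  0.02  1.6 ] force [-14.7728  -8.1572  39.5886] w 0.0392
  rotz needed 0.0002 shift after turn [-0.03  0.03  1.6 ]
[-1.2643  2.8303 -0.0486]
```

```bash
python3 -m crank '[{"rot":[0,0,0],"linear":[0,0,-0.5],"fingers":0.2},{"rot":[0,0,0],"linear":[-0.1,-0.2,0],"fingers":0.2},{"rot":[0,0,0],"linear":[0,0,0.3],"fingers":0.2},{"rot":[0,0,0],"linear":[0,0,0.2],"fingers":0.2},{"rot":[0,0,0],"linear":[0,0,0],"fingers":0.2}]'
python3 - <<'E'
from h import *
go([.5404,.3215,.036],84.4);print(r.state()["wrist_torque"])
E
```

```text
clock: 14.02
eef_pos: [0.5384, 0.3212, 0.0519]
tool_rot: [0.741, 0.672, 0.002, 0.001]
force: [-14.7, -6.3, 46.1]
width: 0.0391
grasp_force: 66.5
tcp [0.5384 0.3212 0.0519] az 84.41 tilt [0.0042 0.0012] shift cm [0.04 0.19 1.6 ] force [-14.6781  -6.28    46.1134] w 0.0391
  rotz needed 0.0002 shift after turn [0.05 0.19 1.59]
[-1.1829  2.8156  0.0105]
```

```bash
python3 -m crank '[{"rot":[0,0,0],"linear":[0,0,-0.3],"fingers":0.2},{"rot":[0,0,0],"linear":[0,0,0],"fingers":0.2}]'
python3 -m crank '[{"rot":[0,0,0],"linear":[0,-0.1,0],"fingers":0.2},{"rot":[0,0,0],"linear":[0,0,0],"fingers":0.2}]'
python3 -m crank '[{"rot":[0,0,0],"linear":[0,-0.1,0],"fingers":0.2},{"rot":[0,0,0],"linear":[0,0,0],"fingers":0.2}]'
python3 -m crank '[{"rot":[0,0,0],"linear":[-0.1,0,0],"fingers":0.2},{"rot":[0,0,0],"linear":[0,0,0],"fingers":0.2}]'
python3 -m crank '[{"rot":[0,0,0],"linear":[-0.1,0,0],"fingers":0.2},{"rot":[0,0,0],"linear":[0,0,0],"fingers":0.2}]'
```

```text
clock: 14.18
eef_pos: [0.5384, 0.3212, 0.052]
tool_rot: [0.741, 0.672, 0.001, 0.001]
force: [-6.4, -3.2, 23.1]
width: 0.0393
grasp_force: 63.9
clock: 14.35
eef_pos: [0.5384, 0.3212, 0.052]
tool_rot: [0.741, 0.672, 0.002, 0.001]
force: [-2.9, -3.6, 21.0]
width: 0.0391
grasp_force: 63.5
clock: 14.52
eef_pos: [0.5383, 0.3212, 0.052]
tool_rot: [0.741, 0.672, 0.003, 0.002]
force: [0.7, -2.9, 19.2]
width: 0.0392
grasp_force: 63.2
clock: 14.68
eef_pos: [0.5383, 0.3211, 0.0521]
tool_rot: [0.741, 0.672, 0.004, 0.001]
force: [1.5, 1.5, 17.9]
width: 0.0393
grasp_force: 63.1
clock: 14.85
eef_pos: [0.5382, 0.3209, 0.0521]
tool_rot: [0.741, 0.672, 0.005, 0.001]
force: [1.6, 5.4, 15.9]
width: 0.0391
grasp_force: 62.8
```

```bash
python3 -m crank '[{"rot":[0,0,0.004],"linear":[0.2,0.35,-0.12],"fingers":0.2},{"rot":[0,0,0],"linear":[0,0,0],"fingers":0.2}]'
for i in 1; do python3 -m crank '[{"rot":[0,0,0],"linear":[0,0.12,0],"fingers":0.2},{"rot":[0,0,0],"linear":[0,0,0],"fingers":0.2}]'; python3 -m crank '[{"rot":[0,0,0],"linear":[0,0.12,0],"fingers":0.2},{"rot":[0,0,0],"linear":[0,0,0],"fingers":0.2}]';python3 -m crank '[{"rot":[0,0,0],"linear":[0.12,-0.12,0],"fingers":0.2},{"rot":[0,0,0],"linear":[0,0,0],"fingers":0.2}]';python3 -m crank '[{"rot":[0,0,0],"linear":[0.12,-0.12,0],"fingers":0.2},{"rot":[0,0,0],"linear":[0,0,0],"fingers":0.2}]'; done | grep -E "eef|force:"|grep -v grasp
```

```text
clock: 15.02
eef_pos: [0.5399, 0.3214, 0.0521]
tool_rot: [0.742, 0.67, 0.001, 0.0]
force: [-4.5, -0.3, 15.0]
width: 0.0392
grasp_force: 62.9
eef_pos: [0.5399, 0.3214, 0.0521]
force: [-7.6, 0.1, 17.7]
eef_pos: [0.5407, 0.3213, 0.0521]
force: [-10.6, 0.5, 18.5]
eef_pos: [0.5407, 0.3214, 0.052]
force: [-6.0, -4.2, 17.1]
eef_pos: [0.5406, 0.3224, 0.052]
force: [-2.0, -6.2, 14.8]
```

```bash
python3 - <<'E'
from h import *
s,t=np.load("s1.npy"),np.load("t1.npy")
def flames(im,box,S=8):
    x,y,w,h=box;f=cv2.resize(im[y:y+h,x:x+w].astype(np.float32),(w*S,h*S),interpolation=cv2.INTER_CUBIC)
    d=f[...,0]-f[...,2]; m=(d>55)&(f[...,0]>90); out=[]
    n,_,st,ce=cv2.connectedComponentsWithStats(m.astype(np.uint8))
    return [((ce[i]+.5)/S-.5+[x,y],st[i,4]/S/S) for i in range(1,n) if st[i,4]>2*S*S]
def sq(n,im,box,z):print(n,squares(n,im,box,z))
sq("scene",s,(150+20,110+35,70,60),.069); sq("scene",s,(310,155,40,30),.066)
print("t",flames(t,(312,195,50,45)),flames(t,(172,227,25,20)));print("s",flames(s,(175,150,50,40)),flames(s,(320,158,25,20)))
# dock outline subpixel both views
S=6
for n,im,b in(("top",t,(130,180,110,85)),("scene",s,(285,145,100,75))):
    x,y,w,h=b;f=cv2.resize(im[y:y+h,x:x+w].astype(np.float32),(w*S,h*S),interpolation=cv2.INTER_CUBIC).max(2)
    m=(f<(105 if n=="top" else 80)).astype(np.uint8);m=cv2.morphologyEx(m,cv2.MORPH_OPEN,np.ones((9,9),np.uint8))
    c=max(cv2.findContours(m,0,1)[0],key=cv2.contourArea);q=cv2.convexHull(c)
    ap=cv2.approxPolyDP(q,15,True)[:,0]
    print(n,plane(n,(ap+.5)/S-.5+[x,y],.032)[:,:2], cv2.minAreaRect(plane(n,(c[:,0]+.5)/S-.5+[x,y],.032)[:,:2].astype(np.float32)*1000))
E
```

```text
scene [[ 561.6956 -196.3702   37.3356   36.3078   -2.7307]]
scene [[460.5475 180.3732  47.3744  26.3662   1.9622]]
t [(array([327.3201, 202.6742]), np.float64(6.1875)), (array([352.8875, 204.6208]), np.float64(5.625)), (array([325.7517, 228.468 ]), np.float64(6.140625)), (array([351.4505, 230.3423]), np.float64(6.15625))] [(array([181.1762, 236.5063]), np.float64(7.09375))]
s [(array([186.7779, 158.0208]), np.float64(4.6875)), (array([208.664 , 160.9808]), np.float64(4.828125)), (array([181.4176, 176.9436]), np.float64(5.109375)), (array([203.7604, 179.9888]), np.float64(4.875))] [(array([334.2945, 164.5845]), np.float64(4.890625))]
top [[0.5885 0.3618]
 [0.5638 0.1128]
 [0.3974 0.1286]
 [0.4211 0.3779]] ((492.7999267578125, 245.45623779296875), (254.1647491455078, 170.73580932617188), 84.1874008178711)
scene [[0.4012 0.1347]
 [0.4224 0.3787]
 [0.6035 0.3596]
 [0.5813 0.1188]] ((501.76116943359375, 249.0223388671875), (248.55416870117188, 186.9266357421875), 84.1048355102539)
```

```bash
python3 - <<'E'
from h import *
T=[(327.3201,202.6742),(352.8875,204.6208),(325.7517,228.468),(351.4505,230.3423),(181.1762,236.5063)]
S=[(203.7604,179.9888),(181.4176,176.9436),(208.664,160.9808),(186.7779,158.0208),(334.2945,164.5845)]
for a,b in zip(S,T): print(tri(a,b),"top@.078",plane("top",b,.078)[0,:2],"scene@.078",plane("scene",a,.078)[0,:2])
E
```

```text
[ 0.5604 -0.1985  0.078 ] top@.078 [ 0.5604 -0.1996] scene@.078 [ 0.5605 -0.1973]
[ 0.555  -0.2783  0.0778] top@.078 [ 0.555  -0.2795] scene@.078 [ 0.5552 -0.2771]
[ 0.4805 -0.193   0.0777] top@.078 [ 0.4805 -0.1941] scene@.078 [ 0.4808 -0.1917]
[ 0.4753 -0.2727  0.0782] top@.078 [ 0.4753 -0.2739] scene@.078 [ 0.4753 -0.2716]
[0.4527 0.2528 0.0724] top@.078 [0.453  0.2503] scene@.078 [0.4561 0.2534]
```

```bash
python3 -m crank '[{"rot":[0,0,0],"linear":[0,0,-0.7],"fingers":0.2},{"rot":[0,0,0],"linear":[0,0,0],"fingers":0.2},{"rot":[0,0,0],"linear":[0,0,0],"fingers":0.2}]' >/dev/null
python3 - <<'E'
from h import *
go([.5416,.3210,.036],84.1)
s=snap("scene")
cv2.imwrite("pics/d2.png",np.clip(crop(s,330,145,60,50,12)*2.0,0,255).astype(np.uint8))
E
```

```text
tcp [0.5396 0.3233 0.0572] az 84.16 tilt [-0.0003  0.0002] shift cm [-0.21  0.22  2.12] force [-0.008  -0.6146 -1.59  ] w 0.0389
  rotz needed 0.0010 shift after turn [-0.21  0.22  2.12]
```

View pics/d2.png

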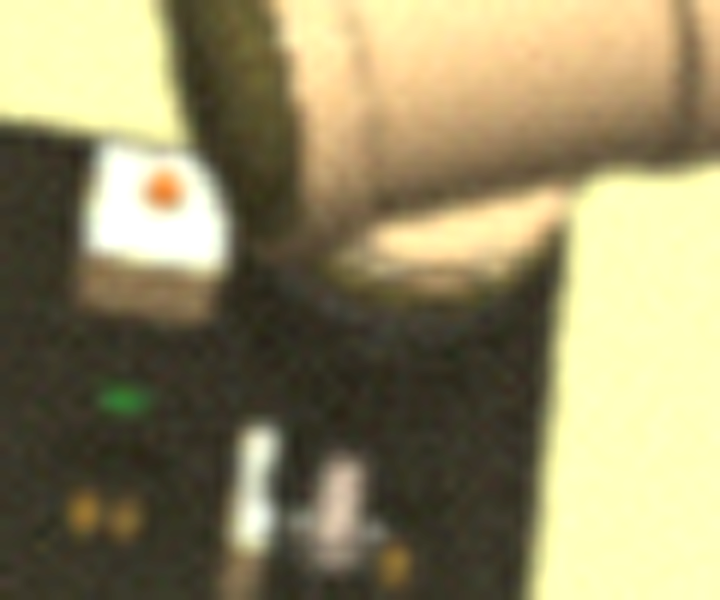

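```bash
python3 - <<'E'
from h import *
e,q=tool();M=q.as_matrix()
cr=lambda X:(proj("scene",X)-[330,145]+.5)*12
for z,nm in((-.020+.016,"bottom"),(-.020+.05,"top")):
    print(nm,[tuple(np.round(cr(e+M[:,0]*a*.02+M[:,1]*b*.02+np.array([0,0,z]))[0])) for a,b in((-1,-1),(1,-1),(1,1),(-1,1))])
print("tcp",cr(e),"pad+y",cr(e+M[:,1]*.02+[0,0,.0187]))
print("contact/sock",cr([.5416,.321,.032]),cr([.5416,.321,.014]))
E
```

```text
bottom [(np.float64(221.0), np.float64(477.0)), (np.float64(358.0), np.float64(500.0)), (np.float64(345.0), np.float64(617.0)), (np.float64(207.0), np.float64(594.0))]
top [(np.float64(239.0), np.float64(417.0)), (np.float64(379.0), np.float64(440.0)), (np.float64(366.0), np.float64(559.0)), (np.float64(225.0), np.float64(536.0))]
tcp [[285.0536 539.9261]] pad+y [[288.7124 567.1375]]
contact/sock [[263.6966 587.6429]] [[254.0023 617.3741]]
```

The scene crop shows the brass contacts at (103,515) and (395,565), about 37 mm from where I predicted them. The dock has been knocked aside, so I'll back off and measure it again.

```bash
python3 -m crank '[{"rot":[0,0,0],"linear":[0,0,-4],"fingers":0.2},{"rot":[0,0,0],"linear":[0,0,-4],"fingers":0.2},{"rot":[0,0,0],"linear":[-3.7,0,0],"fingers":0.2},{"rot":[0,0,0],"linear":[-3.7,0,0],"fingers":0.2},{"rot":[0,0,0],"linear":[-3.7,0,0],"fingers":0.2},{"rot":[0,0,0],"linear":[-3.7,0,0],"fingers":0.2},{"rot":[0,0,0],"linear":[-3.7,0,0],"fingers":0.2},{"rot":[0,0,0],"linear":[-3.7,0,0],"fingers":0.2}]' >/dev/null
python3 -m crank '[{"rot":[0,0,0],"linear":[-3.7,0,0],"fingers":0.2},{"rot":[0,0,0],"linear":[-3.7,0,0],"fingers":0.2},{"rot":[0,0,0],"linear":[-3.7,0,0],"fingers":0.2},{"rot":[0,0,0],"linear":[-3.7,0,0],"fingers":0.2},{"rot":[0,0,0],"linear":[-3,0,0],"fingers":0.2},{"rot":[0,0,0],"linear":[0,0,0],"fingers":0.2}]'
cat >> h.py <<'E'
def dockfit(t=None,S=6):
    t=snap("top") if t is None else t; x,y,w,h=(100,160,160,120)
    f=cv2.resize(t[y:y+h,x:x+w].astype(np.float32),(w*S,h*S),interpolation=cv2.INTER_CUBIC)
    m=(f.max(2)<105).astype(np.uint8);m=cv2.morphologyEx(m,cv2.MORPH_OPEN,np.ones((13,13),np.uint8))
    c=max(cv2.findContours(m,0,1)[0],key=cv2.contourArea)
    (cx,cy),(a,b),th=cv2.minAreaRect(plane("top",(c[:,0]+.5)/S-.5+[x,y],.032)[:,:2].astype(np.float32)*1000)
    yaw=(th+45)%90-45
    return cx,cy,a,b,yaw
def flame(n,im,box,S=8):
    x,y,w,h=box;f=cv2.resize(im[y:y+h,x:x+w].astype(np.float32),(w*S,h*S),interpolation=cv2.INTER_CUBIC)
    m=(f[...,0]-f[...,2]>55)&(f[...,0]>90)&(f[...,1]>45)
    k,_,st,ce=cv2.connectedComponentsWithStats(m.astype(np.uint8))
    return [((ce[i]+.5)/S-.5+[x,y],st[i,4]/S/S) for i in range(1,k) if st[i,4]>2*S*S]
E
python3 - <<'E'
from h import *
s,t=snap("scene"),snap("top");np.save("s3.npy",s);np.save("t3.npy",t)
print(dockfit(t)); print("old",dockfit(np.load("t1.npy")))
print(squares("top",t,(160,205,50,50),.066), flame("top",t,(160,205,60,55)),flame("scene",s,(320,140,60,40)))
cv2.imwrite("pics/d3.png",np.hstack([crop(t,125,175,100,90,4),crop(s,285,130,100,90,4)]))
E
```

```text
clock: 17.15
eef_pos: [0.4988, -0.0793, 0.137]
tool_rot: [0.744, 0.668, -0.0, 0.0]
force: [-0.3, -0.2, -1.6]
width: 0.039
grasp_force: 61.1
(471.6186828613281, 276.3576354980469, 255.01560974121094, 170.93760681152344, -6.09857177734375)
old (492.7999267578125, 245.45623779296875, 254.1647491455078, 170.73580932617188, -5.812599182128906)
[[424.0306 199.3515  39.4478  50.7484  -6.9085]
 [431.805  282.3357  39.6598  40.315   -6.7084]] [(array([170.5835, 243.4473]), np.float64(6.40625)), (array([195.5108, 250.9346]), np.float64(4.078125))] [(array([322.4269, 150.2071]), np.float64(14.125)), (array([343.2246, 160.2172]), np.float64(5.265625))]
```

View pics/d3.png

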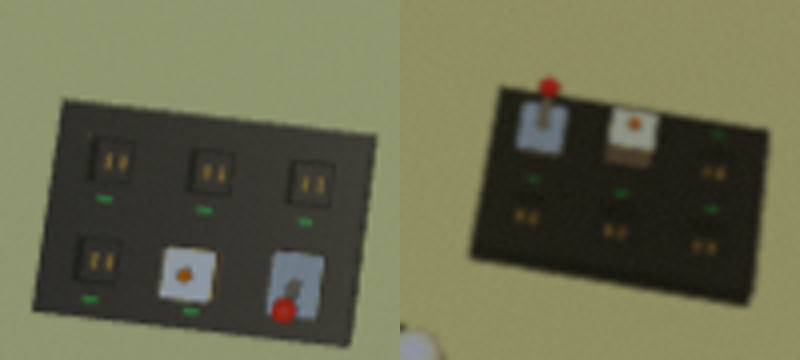

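The dock now sits about 21 mm nearer the base and 31 mm further left; the charging candle is at (186,275) in the crop. Retargeting.

```bash
python3 - <<'E'
from h import *
print(tri((343.2246,160.2172),(170.5835,243.4473)),plane("top",(170.5835,243.4473),.075),plane("scene",(343.2246,160.2172),.075))
go([.5203,.3526,.12],83.9)
E
python3 -m crank '[{"rot":[0,0,0.004],"linear":[3.5,-0.05,0],"fingers":0.2},{"rot":[0,0,0],"linear":[3.5,-0.05,0],"fingers":0.2},{"rot":[0,0,0],"linear":[3.5,-0.05,0],"fingers":0.2},{"rot":[0,0,0],"linear":[3.5,-0.05,0],"fingers":0.2},{"rot":[0,0,0],"linear":[3.5,-0.05,0],"fingers":0.2},{"rot":[0,0,0],"linear":[3.5,-0.05,0],"fingers":0.2},{"rot":[0,0,0],"linear":[3.5,-0.05,0],"fingers":0.2},{"rot":[0,0,0],"linear":[3.5,-0.05,0],"fingers":0.2}]' >/dev/null
python3 -m crank '[{"rot":[0,0,0],"linear":[3.5,0,0],"fingers":0.2},{"rot":[0,0,0],"linear":[3.5,0,0],"fingers":0.2},{"rot":[0,0,0],"linear":[3.5,0,0],"fingers":0.2},{"rot":[0,0,0],"linear":[3.5,0,0],"fingers":0.2},{"rot":[0,0,0],"linear":[0,0,0],"fingers":0.2},{"rot":[0,0,0],"linear":[0,0,0],"fingers":0.2}]' >/dev/null
python3 - <<'E'
from h import *
go([.5203,.3526,.06],83.9)
E
```

```text
[0.4314 0.2843 0.0724] [[0.4316 0.2826 0.075 ]] [[0.4328 0.2851 0.075 ]]
tcp [ 0.4988 -0.0754  0.137 ] az 84.03 tilt [-0.0008  0.0007] shift cm [42.79 -2.31  1.73] force [ 1.0453  0.3158 -1.0899] w 0.0390
  rotz needed 0.0022 shift after turn [42.79 -2.41  1.7 ]
tcp [0.5378 0.3461 0.1366] az 84.18 tilt [-0.0012 -0.0003] shift cm [ 0.47 -1.8   7.66] force [-0.6648 -0.5865 -1.6007] w 0.0393
  rotz needed 0.0049 shift after turn [ 0.46 -1.81  7.66]
```

```bash
python3 -m crank '[{"rot":[0,0,0.005],"linear":[0.46,-1.8,0],"fingers":0.2},{"rot":[0,0,0],"linear":[0,0,3],"fingers":0.2},{"rot":[0,0,0],"linear":[0,0,2],"fingers":0.2},{"rot":[0,0,0],"linear":[0,0,2],"fingers":0.2},{"rot":[0,0,0],"linear":[0,0,0],"fingers":0.2},{"rot":[0,0,0],"linear":[0,0,0],"fingers":0.2}]' >/dev/null
python3 - <<'E'
from h import *
go([.5203,.3526,.06],83.9)
E
```

```text
tcp [0.5213 0.3494 0.0672] az 83.63 tilt [-0.0019 -0.0009] shift cm [ 0.31 -0.14  0.72] force [ 0.7365  0.3972 -0.9672] w 0.0394
  rotz needed -0.0047 shift after turn [ 0.31 -0.14  0.72]
```

```bash
python3 -m crank '[{"rot":[0,0,-0.003],"linear":[0.31,-0.12,0],"fingers":0.2},{"rot":[0,0,0],"linear":[0,0,0.6],"fingers":0.2},{"rot":[0,0,0],"linear":[0,0,0],"fingers":0.2},{"rot":[0,0,0],"linear":[0,0,0.4],"fingers":0.2},{"rot":[0,0,0],"linear":[0,0,0.4],"fingers":0.2},{"rot":[0,0,0],"linear":[0,0,0.3],"fingers":0.2},{"rot":[0,0,0],"linear":[0,0,0],"fingers":0.2}]'
python3 - <<'E'
from h import *
go([.5203,.3526,.036],83.9)
E
```

```text
clock: 19.5
eef_pos: [0.5207, 0.353, 0.05]
tool_rot: [0.744, 0.668, -0.001, -0.0]
force: [-1.6, 1.1, -0.9]
width: 0.0388
grasp_force: 61.6
tcp [0.5207 0.353  0.05  ] az 83.81 tilt [-0.0011 -0.0003] shift cm [-0.04 -0.03  1.4 ] force [-1.6331  1.0533 -0.9338] w 0.0388
  rotz needed -0.0015 shift after turn [-0.04 -0.03  1.4 ]
```

```bash
python3 -m crank '[{"rot":[0,0,0],"linear":[0,0,0.4],"fingers":0.2},{"rot":[0,0,0],"linear":[0,0,0.4],"fingers":0.2},{"rot":[0,0,0],"linear":[0,0,0],"fingers":0.2}]'
python3 -m crank '[{"rot":[0,0,0],"linear":[0,0,0.4],"fingers":0.2},{"rot":[0,0,0],"linear":[0,0,0.3],"fingers":0.2},{"rot":[0,0,0],"linear":[0,0,0],"fingers":0.2}]'
```

```text
clock: 19.75
eef_pos: [0.5207, 0.3534, 0.0472]
tool_rot: [0.744, 0.668, 0.001, 0.0]
force: [-15.4, -5.3, 36.9]
width: 0.0392
grasp_force: 66.3
clock: 20.0
eef_pos: [0.5199, 0.3532, 0.0359]
tool_rot: [0.744, 0.668, -0.0, -0.001]
force: [-9.9, 0.2, 14.0]
width: 0.0389
grasp_force: 67.4
```

```bash
python3 -m crank '[{"rot":[0,0,0],"linear":[0,0,0],"fingers":0.65},{"rot":[0,0,0],"linear":[0,0,0],"fingers":0.65},{"rot":[0,0,0],"linear":[0,0,0],"fingers":0.65},{"rot":[0,0,0],"linear":[0,0,-2],"fingers":0.65},{"rot":[0,0,0],"linear":[0,0,-4],"fingers":0.65},{"rot":[0,0,0],"linear":[0,0,-4],"fingers":0.65},{"rot":[0,0,0],"linear":[0,0,-3],"fingers":0.65}]'
python3 - <<'E'
from h import *
go([.4805,-.194,.17],86.2)
E
```

```text
clock: 20.58
eef_pos: [0.5218, 0.3531, 0.1687]
tool_rot: [0.744, 0.668, 0.001, 0.001]
force: [0.5, 0.6, 0.2]
width: 0.0554
grasp_force: 0.0
tcp [0.5218 0.3531 0.1687] az 83.80 tilt [0.003  0.0011] shift cm [-54.84   1.8   -0.21] force [0.5414 0.5538 0.2447] w 0.0554
  rotz needed -0.0419 shift after turn [-54.87  -0.5   -0.13]
```

```bash
python3 -m crank '[{"rot":[0,0,-0.042],"linear":[-1,0,0],"fingers":0.65},{"rot":[0,0,0],"linear":[-3.5,0,0],"fingers":0.65},{"rot":[0,0,0],"linear":[-3.5,0,0],"fingers":0.65},{"rot":[0,0,0],"linear":[-3.5,0,0],"fingers":0.65},{"rot":[0,0,0],"linear":[-3.5,0,0],"fingers":0.65},{"rot":[0,0,0],"linear":[-3.5,0,0],"fingers":0.65},{"rot":[0,0,0],"linear":[-3.5,0,0],"fingers":0.65},{"rot":[0,0,0],"linear":[-3.5,0,0],"fingers":0.65}]' >/dev/null
python3 -m crank '[{"rot":[0,0,0],"linear":[-3.5,0,0],"fingers":0.65},{"rot":[0,0,0],"linear":[-3.5,0,0],"fingers":0.65},{"rot":[0,0,0],"linear":[-3.5,0,0],"fingers":0.65},{"rot":[0,0,0],"linear":[-3.5,0,0],"fingers":0.65},{"rot":[0,0,0],"linear":[-3.5,0,0],"fingers":0.65},{"rot":[0,0,0],"linear":[-3.5,0,0],"fingers":0.65},{"rot":[0,0,0],"linear":[-3.5,0,0],"fingers":0.65},{"rot":[0,0,0],"linear":[0,0,0],"fingers":0.65}]' >/dev/null
python3 - <<'E'
from h import *
go([.4805,-.195,.10],86.2)
E
```

```text
tcp [ 0.4878 -0.1515  0.1654] az 85.93 tilt [ 0.0009 -0.0023] shift cm [-4.38 -0.42  6.55] force [-0.8667 -1.2934 -0.2089] w 0.0556
  rotz needed -0.0048 shift after turn [-4.39 -0.44  6.54]
```

```bash
python3 -m crank '[{"rot":[0,0,-0.005],"linear":[-2.2,-0.2,0],"fingers":0.65},{"rot":[0,0,0],"linear":[-2.2,-0.2,0],"fingers":0.65},{"rot":[0,0,0],"linear":[0,0,3],"fingers":0.65},{"rot":[0,0,0],"linear":[0,0,3],"fingers":0.65},{"rot":[0,0,0],"linear":[0,0,0],"fingers":0.65},{"rot":[0,0,0],"linear":[0,0,0],"fingers":0.65}]' >/dev/null
python3 - <<'E'
from h import *
go([.4805,-.195,.039],86.2)
E
```

```text
tcp [ 0.4806 -0.1893  0.1052] az 86.50 tilt [-0.002   0.0013] shift cm [-0.57  0.03  6.61] force [-0.3154 -0.4342  0.7477] w 0.0552
  rotz needed 0.0052 shift after turn [-0.57  0.02  6.62]
```

```bash
python3 -m crank '[{"rot":[0,0,0.004],"linear":[-0.57,0,0],"fingers":0.65},{"rot":[0,0,0],"linear":[0,0,2],"fingers":0.65},{"rot":[0,0,0],"linear":[0,0,2],"fingers":0.65},{"rot":[0,0,0],"linear":[0,0,1.6],"fingers":0.65},{"rot":[0,0,0],"linear":[0,0,1],"fingers":0.65},{"rot":[0,0,0],"linear":[0,0,0],"fingers":0.65},{"rot":[0,0,0],"linear":[0,0,0],"fingers":0.65}]'
python3 -m crank '[{"rot":[0,0,0],"linear":[0,0,0],"fingers":0.2},{"rot":[0,0,0],"linear":[0,0,0],"fingers":0.2},{"rot":[0,0,0],"linear":[0,0,0],"fingers":0.2},{"rot":[0,0,0],"linear":[0,0,0],"fingers":0.2},{"rot":[0,0,0],"linear":[0,0,0],"fingers":0.2},{"rot":[0,0,0],"linear":[0,0,0],"fingers":0.2}]'
python3 -m crank '[{"rot":[0,0,0],"linear":[0,0,-2],"fingers":0.2},{"rot":[0,0,0],"linear":[0,0,-3],"fingers":0.2},{"rot":[0,0,0],"linear":[0,0,-3.5],"fingers":0.2},{"rot":[0,0,0],"linear":[0,0,-3.5],"fingers":0.2},{"rot":[0,0,0],"linear":[0,0,-1],"fingers":0.2},{"rot":[0,0,0],"linear":[0,0,0],"fingers":0.2},{"rot":[0,0,0],"linear":[0,0,0],"fingers":0.2}]'
python3 - <<'E'
from h import *
t=snap("top"); print(dockfit(t)); go([.512,.275,.17],83.9)
E
```

```text
clock: 23.0
eef_pos: [0.4812, -0.1956, 0.0405]
tool_rot: [0.73, 0.684, 0.0, 0.001]
force: [0.3, 1.1, -0.4]
width: 0.0555
grasp_force: 0.0
clock: 23.5
eef_pos: [0.4807, -0.1956, 0.0411]
tool_rot: [0.73, 0.684, -0.0, 0.001]
force: [-3.8, -0.8, 5.4]
width: 0.0394
grasp_force: 61.2
clock: 24.08
eef_pos: [0.4805, -0.1951, 0.17]
tool_rot: [0.73, 0.684, 0.0, 0.001]
force: [-0.4, 0.2, -1.1]
width: 0.0389
grasp_force: 60.7
(471.7755126953125, 276.3806457519531, 255.02224731445312, 170.7383270263672, -6.223236083984375)
tcp [ 0.4801 -0.1949  0.1689] az 86.28 tilt [-0.0009  0.0006] shift cm [47.1   0.13 -0.08] force [-0.7411 -0.0081 -1.3922] w 0.0388
  rotz needed 0.0415 shift after turn [47.06 -1.82 -0.11]
```

```bash
python3 -m crank '[{"rot":[0,0,0.042],"linear":[1,0,0],"fingers":0.2},{"rot":[0,0,0],"linear":[3.5,-0.15,0],"fingers":0.2},{"rot":[0,0,0],"linear":[3.5,-0.15,0],"fingers":0.2},{"rot":[0,0,0],"linear":[3.5,-0.15,0],"fingers":0.2},{"rot":[0,0,0],"linear":[3.5,-0.15,0],"fingers":0.2},{"rot":[0,0,0],"linear":[3.5,-0.15,0],"fingers":0.2},{"rot":[0,0,0],"linear":[3.5,-0.15,0],"fingers":0.2},{"rot":[0,0,0],"linear":[3.5,-0.15,0],"fingers":0.2}]' >/dev/null
python3 -m crank '[{"rot":[0,0,0],"linear":[3.5,-0.15,0],"fingers":0.2},{"rot":[0,0,0],"linear":[3.5,-0.15,0],"fingers":0.2},{"rot":[0,0,0],"linear":[3.5,-0.15,0],"fingers":0.2},{"rot":[0,0,0],"linear":[3.5,-0.15,0],"fingers":0.2},{"rot":[0,0,0],"linear":[3.5,-0.15,0],"fingers":0.2},{"rot":[0,0,0],"linear":[3.5,-0.15,0],"fingers":0.2},{"rot":[0,0,0],"linear":[0,0,2],"fingers":0.2},{"rot":[0,0,0],"linear":[0,0,0],"fingers":0.2}]' >/dev/null
python3 - <<'E'
from h import *
go([.5112,.2735,.07],83.9)
E
```

```text
tcp [0.5082 0.2702 0.1449] az 84.03 tilt [-0.0078 -0.0023] shift cm [0.38 0.32 7.49] force [ 0.124   0.0435 -1.3509] w 0.0391
  rotz needed 0.0022 shift after turn [0.36 0.26 7.49]
```

```bash
python3 -m crank '[{"rot":[0,0,0.002],"linear":[0.3,0.25,0],"fingers":0.2},{"rot":[0,0,0],"linear":[0,0,3],"fingers":0.2},{"rot":[0,0,0],"linear":[0,0,3],"fingers":0.2},{"rot":[0,0,0],"linear":[0,0,1],"fingers":0.2},{"rot":[0,0,0],"linear":[0,0,0],"fingers":0.2},{"rot":[0,0,0],"linear":[0,0,0],"fingers":0.2}]' >/dev/null
python3 - <<'E'
from h import *
go([.5112,.2735,.055],83.9)
E
```

```text
tcp [0.5139 0.2715 0.0804] az 83.70 tilt [0.0004 0.0001] shift cm [ 0.17 -0.29  2.54] force [ 0.0085 -0.0985 -0.035 ] w 0.0393
  rotz needed -0.0036 shift after turn [ 0.17 -0.29  2.54]
```

```bash
python3 -m crank '[{"rot":[0,0,-0.003],"linear":[0.17,-0.29,0],"fingers":0.2},{"rot":[0,0,0],"linear":[0,0,1.5],"fingers":0.2},{"rot":[0,0,0],"linear":[0,0,0.6],"fingers":0.2},{"rot":[0,0,0],"linear":[0,0,0],"fingers":0.2},{"rot":[0,0,0],"linear":[0,0,0],"fingers":0.2}]'
python3 - <<'E'
from h import *
go([.5112,.2735,.0381],83.9)
E
```

```text
clock: 26.38
eef_pos: [0.5107, 0.2741, 0.0593]
tool_rot: [0.744, 0.669, 0.0, 0.0]
force: [0.1, -0.7, -0.8]
width: 0.0391
grasp_force: 60.7
tcp [0.5107 0.2741 0.0593] az 83.93 tilt [0.0007 0.0002] shift cm [-0.05  0.05  2.12] force [ 0.1285 -0.6593 -0.7749] w 0.0391
  rotz needed 0.0005 shift after turn [-0.05  0.05  2.12]
```

```bash
python3 -m crank '[{"rot":[0,0,0],"linear":[-0.05,0,0.4],"fingers":0.2},{"rot":[0,0,0],"linear":[0,0,0.4],"fingers":0.2},{"rot":[0,0,0],"linear":[0,0,0.2],"fingers":0.2},{"rot":[0,0,0],"linear":[0,0,0],"fingers":0.2}]'
python3 -m crank '[{"rot":[0,0,0],"linear":[0,0,0.4],"fingers":0.2},{"rot":[0,0,0],"linear":[0,0,0],"fingers":0.2}]'
python3 -m crank '[{"rot":[0,0,0],"linear":[0,0,0.4],"fingers":0.2},{"rot":[0,0,0],"linear":[0,0,0.3],"fingers":0.2},{"rot":[0,0,0],"linear":[0,0,0],"fingers":0.2}]'
```

```text
clock: 26.72
eef_pos: [0.5102, 0.2734, 0.0481]
tool_rot: [0.744, 0.669, -0.0, -0.0]
force: [0.6, 0.8, -0.9]
width: 0.0391
grasp_force: 60.7
clock: 26.88
eef_pos: [0.5102, 0.2734, 0.0439]
tool_rot: [0.744, 0.669, -0.0, -0.0]
force: [0.2, -0.1, 0.1]
width: 0.0393
grasp_force: 60.7
clock: 27.13
eef_pos: [0.5106, 0.2735, 0.0381]
tool_rot: [0.744, 0.669, 0.0, 0.0]
force: [-2.7, -0.8, 6.3]
width: 0.0393
grasp_force: 61.7
```

```bash
python3 -m crank '[{"rot":[0,0,0],"linear":[0,0,0.1],"fingers":0.65},{"rot":[0,0,0],"linear":[0,0,0],"fingers":0.65},{"rot":[0,0,0],"linear":[0,0,0],"fingers":0.65},{"rot":[0,0,0],"linear":[0,0,-2],"fingers":0.65},{"rot":[0,0,0],"linear":[0,0,-4],"fingers":0.65},{"rot":[0,0,0],"linear":[0,0,-4],"fingers":0.65},{"rot":[0,0,0],"linear":[0,0,-3],"fingers":0.65}]' >/dev/null
python3 - <<'E'
from h import *
go([.5604,-.2008,.17],86.2)
E
```

```text
tcp [0.5108 0.2736 0.1695] az 83.93 tilt [0.0022 0.0007] shift cm [-46.65   9.95  -0.08] force [0.8698 0.1411 0.5614] w 0.0553
  rotz needed -0.0396 shift after turn [-47.01   8.09  -0.05]
```

```bash
python3 -m crank '[{"rot":[0,0,-0.04],"linear":[-1,0,0],"fingers":0.65},{"rot":[0,0,0],"linear":[-3.5,0.6,0],"fingers":0.65},{"rot":[0,0,0],"linear":[-3.5,0.6,0],"fingers":0.65},{"rot":[0,0,0],"linear":[-3.5,0.6,0],"fingers":0.65},{"rot":[0,0,0],"linear":[-3.5,0.6,0],"fingers":0.65},{"rot":[0,0,0],"linear":[-3.5,0.6,0],"fingers":0.65},{"rot":[0,0,0],"linear":[-3.5,0.6,0],"fingers":0.65},{"rot":[0,0,0],"linear":[-3.5,0.6,0],"fingers":0.65}]' >/dev/null
python3 -m crank '[{"rot":[0,0,0],"linear":[-3.5,0.6,0],"fingers":0.65},{"rot":[0,0,0],"linear":[-3.5,0.6,0],"fingers":0.65},{"rot":[0,0,0],"linear":[-3.5,0.6,0],"fingers":0.65},{"rot":[0,0,0],"linear":[-3.5,0.6,0],"fingers":0.65},{"rot":[0,0,0],"linear":[-3.5,0.6,0],"fingers":0.65},{"rot":[0,0,0],"linear":[-3.5,0.6,0],"fingers":0.65},{"rot":[0,0,0],"linear":[0,0,2],"fingers":0.65},{"rot":[0,0,0],"linear":[0,0,0],"fingers":0.65}]' >/dev/null
python3 - <<'E'
from h import *
go([.5604,-.2008,.10],86.2)
E
```

```text
tcp [ 0.5559 -0.1968  0.1433] az 86.05 tilt [-0.0045  0.0028] shift cm [-0.38  0.5   4.33] force [ 0.2629  1.0876 -0.6316] w 0.0555
  rotz needed -0.0026 shift after turn [-0.37  0.48  4.33]
```

```bash
python3 -m crank '[{"rot":[0,0,-0.002],"linear":[-0.35,0.45,0],"fingers":0.65},{"rot":[0,0,0],"linear":[0,0,2],"fingers":0.65},{"rot":[0,0,0],"linear":[0,0,2.3],"fingers":0.65},{"rot":[0,0,0],"linear":[0,0,0],"fingers":0.65},{"rot":[0,0,0],"linear":[0,0,0],"fingers":0.65}]' >/dev/null
python3 - <<'E'
from h import *
go([.5604,-.2008,.039],86.2)
E
```

```text
tcp [ 0.5617 -0.1985  0.1039] az 86.41 tilt [-0.0009  0.0006] shift cm [-0.24 -0.11  6.49] force [ 0.2072  0.6479 -0.155 ] w 0.0557
  rotz needed 0.0037 shift after turn [-0.24 -0.11  6.49]
```

```bash
python3 -m crank '[{"rot":[0,0,0.003],"linear":[-0.24,-0.11,0],"fingers":0.65},{"rot":[0,0,0],"linear":[0,0,2],"fingers":0.65},{"rot":[0,0,0],"linear":[0,0,2],"fingers":0.65},{"rot":[0,0,0],"linear":[0,0,1.5],"fingers":0.65},{"rot":[0,0,0],"linear":[0,0,1],"fingers":0.65},{"rot":[0,0,0],"linear":[0,0,0],"fingers":0.65},{"rot":[0,0,0],"linear":[0,0,0],"fingers":0.65}]'
python3 -m crank '[{"rot":[0,0,0],"linear":[0,0,0],"fingers":0.2},{"rot":[0,0,0],"linear":[0,0,0],"fingers":0.2},{"rot":[0,0,0],"linear":[0,0,0],"fingers":0.2},{"rot":[0,0,0],"linear":[0,0,0],"fingers":0.2},{"rot":[0,0,0],"linear":[0,0,0],"fingers":0.2},{"rot":[0,0,0],"linear":[0,0,0],"fingers":0.2}]'
python3 -m crank '[{"rot":[0,0,0],"linear":[0,0,-2],"fingers":0.2},{"rot":[0,0,0],"linear":[0,0,-3],"fingers":0.2},{"rot":[0,0,0],"linear":[0,0,-3.5],"fingers":0.2},{"rot":[0,0,0],"linear":[0,0,-3.5],"fingers":0.2},{"rot":[0,0,0],"linear":[0,0,-1],"fingers":0.2},{"rot":[0,0,0],"linear":[0,0,0],"fingers":0.2},{"rot":[0,0,0],"linear":[0,0,0],"fingers":0.2}]'
python3 - <<'E'
from h import *
t=snap("top"); print(dockfit(t)); go([.5020,.1940,.17],83.9)
E
```

```text
clock: 30.05
eef_pos: [0.5607, -0.202, 0.0395]
tool_rot: [0.73, 0.683, 0.0, 0.001]
force: [-0.2, 0.0, 0.9]
width: 0.0555
grasp_force: 0.0
clock: 30.55
eef_pos: [0.5605, -0.202, 0.0402]
tool_rot: [0.73, 0.683, 0.0, 0.001]
force: [-3.1, 0.5, 6.3]
width: 0.0391
grasp_force: 61.4
clock: 31.13
eef_pos: [0.56, -0.2016, 0.1684]
tool_rot: [0.73, 0.683, 0.0, 0.0]
force: [-0.3, -0.1, -0.6]
width: 0.0395
grasp_force: 60.7
(471.71661376953125, 276.3817138671875, 254.88619995117188, 170.80825805664062, -6.243049621582031)
tcp [ 0.5597 -0.2014  0.1673] az 86.16 tilt [-0.0017  0.0011] shift cm [39.07 -8.4  -0.22] force [ 0.1682  0.1404 -1.2696] w 0.0386
  rotz needed 0.0394 shift after turn [38.7  -9.93 -0.27]
```

```bash
python3 -m crank '[{"rot":[0,0,0.04],"linear":[1,0,0],"fingers":0.2},{"rot":[0,0,0],"linear":[3.4,-0.85,0],"fingers":0.2},{"rot":[0,0,0],"linear":[3.4,-0.85,0],"fingers":0.2},{"rot":[0,0,0],"linear":[3.4,-0.85,0],"fingers":0.2},{"rot":[0,0,0],"linear":[3.4,-0.85,0],"fingers":0.2},{"rot":[0,0,0],"linear":[3.4,-0.85,0],"fingers":0.2},{"rot":[0,0,0],"linear":[3.4,-0.85,0],"fingers":0.2},{"rot":[0,0,0],"linear":[3.4,-0.85,0],"fingers":0.2}]' >/dev/null
python3 -m crank '[{"rot":[0,0,0],"linear":[3.4,-0.85,0],"fingers":0.2},{"rot":[0,0,0],"linear":[3.4,-0.85,0],"fingers":0.2},{"rot":[0,0,0],"linear":[3.4,-0.85,0],"fingers":0.2},{"rot":[0,0,0],"linear":[3.2,-0.85,0],"fingers":0.2},{"rot":[0,0,0],"linear":[0,0,2],"fingers":0.2},{"rot":[0,0,0],"linear":[0,0,0],"fingers":0.2}]' >/dev/null
python3 - <<'E'
from h import *
go([.502,.1931,.08],83.9)
E
```

```text
tcp [0.5052 0.1893 0.1443] az 84.04 tilt [-0.0079 -0.0011] shift cm [ 0.36 -0.31  6.43] force [-0.1217 -0.1986 -1.7397] w 0.0390
  rotz needed 0.0024 shift after turn [ 0.35 -0.36  6.43]
```

```bash
python3 -m crank '[{"rot":[0,0,0.002],"linear":[0.3,-0.33,0],"fingers":0.2},{"rot":[0,0,0],"linear":[0,0,3],"fingers":0.2},{"rot":[0,0,0],"linear":[0,0,3],"fingers":0.2},{"rot":[0,0,0],"linear":[0,0,0],"fingers":0.2},{"rot":[0,0,0],"linear":[0,0,0],"fingers":0.2}]' >/dev/null
python3 - <<'E'
from h import *
go([.502,.1931,.0585],83.9)
E
```

```text
tcp [0.5044 0.1906 0.0883] az 83.67 tilt [-0.0028 -0.0004] shift cm [ 0.22 -0.26  2.98] force [0.3586 0.0914 0.0851] w 0.0391
  rotz needed -0.0040 shift after turn [ 0.22 -0.27  2.98]
```

```bash
python3 -m crank '[{"rot":[0,0,-0.003],"linear":[0.22,-0.26,0],"fingers":0.2},{"rot":[0,0,0],"linear":[0,0,2],"fingers":0.2},{"rot":[0,0,0],"linear":[0,0,0.8],"fingers":0.2},{"rot":[0,0,0],"linear":[0,0,0],"fingers":0.2},{"rot":[0,0,0],"linear":[0,0,0],"fingers":0.2}]'
python3 - <<'E'
from h import *
go([.502,.1931,.0372],83.9)
E
```

```text
clock: 33.18
eef_pos: [0.5027, 0.1939, 0.0614]
tool_rot: [0.744, 0.669, 0.0, 0.0]
force: [0.1, -0.4, -0.4]
width: 0.039
grasp_force: 60.7
tcp [0.5027 0.1939 0.0614] az 83.92 tilt [0.0006 0.0001] shift cm [-0.09 -0.06  2.42] force [ 0.0505 -0.373  -0.4105] w 0.0390
  rotz needed 0.0003 shift after turn [-0.09 -0.06  2.42]
```

```bash
python3 -m crank '[{"rot":[0,0,0],"linear":[-0.08,-0.06,0.5],"fingers":0.2},{"rot":[0,0,0],"linear":[0,0,0.4],"fingers":0.2},{"rot":[0,0,0],"linear":[0,0,0.4],"fingers":0.2},{"rot":[0,0,0],"linear":[0,0,0],"fingers":0.2}]'
python3 -m crank '[{"rot":[0,0,0],"linear":[0,0,0.4],"fingers":0.2},{"rot":[0,0,0],"linear":[0,0,0],"fingers":0.2}]'
python3 -m crank '[{"rot":[0,0,0],"linear":[0,0,0.4],"fingers":0.2},{"rot":[0,0,0],"linear":[0,0,0.3],"fingers":0.2},{"rot":[0,0,0],"linear":[0,0,0],"fingers":0.2}]'
```

```text
clock: 33.52
eef_pos: [0.5014, 0.1931, 0.0469]
tool_rot: [0.744, 0.669, -0.0, -0.0]
force: [0.6, -0.0, -1.1]
width: 0.039
grasp_force: 60.7
clock: 33.68
eef_pos: [0.5014, 0.1932, 0.043]
tool_rot: [0.744, 0.669, -0.0, -0.0]
force: [-1.6, -0.4, -2.1]
width: 0.039
grasp_force: 60.7
clock: 33.93
eef_pos: [0.5018, 0.1932, 0.0372]
tool_rot: [0.744, 0.669, 0.0, 0.0]
force: [-3.9, -0.7, 9.9]
width: 0.0394
grasp_force: 62.1
```

Home at the predicted height. Now the last candle, at (0.555, -0.2795).

```bash
python3 -m crank '[{"rot":[0,0,0],"linear":[0,0,0],"fingers":0.65},{"rot":[0,0,0],"linear":[0,0,0],"fingers":0.65},{"rot":[0,0,0],"linear":[0,0,0],"fingers":0.65},{"rot":[0,0,0],"linear":[0,0,-2],"fingers":0.65},{"rot":[0,0,0],"linear":[0,0,-4],"fingers":0.65},{"rot":[0,0,0],"linear":[0,0,-4],"fingers":0.65},{"rot":[0,0,0],"linear":[0,0,-3],"fingers":0.65}]' >/dev/null
python3 - <<'E'
from h import *
go([.5552,-.2808,.17],86.2)
E
```

```text
tcp [0.502  0.1932 0.1693] az 83.93 tilt [0.0021 0.0003] shift cm [-46.57  10.31  -0.07] force [1.0681 0.7156 0.2964] w 0.0552
  rotz needed -0.0396 shift after turn [-46.95   8.45  -0.07]
```

```bash
python3 -m crank '[{"rot":[0,0,-0.04],"linear":[-1,0,0],"fingers":0.65},{"rot":[0,0,0],"linear":[-3.5,0.65,0],"fingers":0.65},{"rot":[0,0,0],"linear":[-3.5,0.65,0],"fingers":0.65},{"rot":[0,0,0],"linear":[-3.5,0.65,0],"fingers":0.65},{"rot":[0,0,0],"linear":[-3.5,0.65,0],"fingers":0.65},{"rot":[0,0,0],"linear":[-3.5,0.65,0],"fingers":0.65},{"rot":[0,0,0],"linear":[-3.5,0.65,0],"fingers":0.65},{"rot":[0,0,0],"linear":[-3.5,0.65,0],"fingers":0.65}]' >/dev/null
python3 -m crank '[{"rot":[0,0,0],"linear":[-3.5,0.65,0],"fingers":0.65},{"rot":[0,0,0],"linear":[-3.5,0.65,0],"fingers":0.65},{"rot":[0,0,0],"linear":[-3.5,0.65,0],"fingers":0.65},{"rot":[0,0,0],"linear":[-3.5,0.65,0],"fingers":0.65},{"rot":[0,0,0],"linear":[-3.5,0.65,0],"fingers":0.65},{"rot":[0,0,0],"linear":[-3.5,0.65,0],"fingers":0.65},{"rot":[0,0,0],"linear":[0,0,2],"fingers":0.65},{"rot":[0,0,0],"linear":[0,0,0],"fingers":0.65}]' >/dev/null
python3 - <<'E'
from h import *
go([.5552,-.2808,.10],86.2)
E
```

```text
tcp [ 0.5536 -0.2773  0.1429] az 86.07 tilt [-0.0045  0.0035] shift cm [-0.35  0.21  4.29] force [-1.1192  1.6538 -0.5265] w 0.0555
  rotz needed -0.0024 shift after turn [-0.34  0.19  4.29]
```

```bash
python3 -m crank '[{"rot":[0,0,-0.002],"linear":[-0.3,0.15,0],"fingers":0.65},{"rot":[0,0,0],"linear":[0,0,2],"fingers":0.65},{"rot":[0,0,0],"linear":[0,0,2.3],"fingers":0.65},{"rot":[0,0,0],"linear":[0,0,0],"fingers":0.65},{"rot":[0,0,0],"linear":[0,0,0],"fingers":0.65}]' >/dev/null
python3 - <<'E'
from h import *
go([.5552,-.2808,.039],86.2)
E
```

```text
tcp [ 0.5563 -0.2785  0.104 ] az 86.41 tilt [-0.0009  0.0008] shift cm [-0.24 -0.09  6.5 ] force [0.529  0.0397 0.5893] w 0.0553
  rotz needed 0.0036 shift after turn [-0.24 -0.1   6.5 ]
```

```bash
python3 -m crank '[{"rot":[0,0,0.003],"linear":[-0.15,-0.09,0],"fingers":0.65},{"rot":[0,0,0],"linear":[0,0,2],"fingers":0.65},{"rot":[0,0,0],"linear":[0,0,2],"fingers":0.65},{"rot":[0,0,0],"linear":[0,0,1.5],"fingers":0.65},{"rot":[0,0,0],"linear":[0,0,1],"fingers":0.65},{"rot":[0,0,0],"linear":[0,0,0],"fingers":0.65},{"rot":[0,0,0],"linear":[0,0,0],"fingers":0.65}]'
python3 -m crank '[{"rot":[0,0,0],"linear":[0,0,0],"fingers":0.2},{"rot":[0,0,0],"linear":[0,0,0],"fingers":0.2},{"rot":[0,0,0],"linear":[0,0,0],"fingers":0.2},{"rot":[0,0,0],"linear":[0,0,0],"fingers":0.2},{"rot":[0,0,0],"linear":[0,0,0],"fingers":0.2},{"rot":[0,0,0],"linear":[0,0,0],"fingers":0.2}]'
python3 -m crank '[{"rot":[0,0,0],"linear":[0,0,-2],"fingers":0.2},{"rot":[0,0,0],"linear":[0,0,-3],"fingers":0.2},{"rot":[0,0,0],"linear":[0,0,-3.5],"fingers":0.2},{"rot":[0,0,0],"linear":[0,0,-3.5],"fingers":0.2},{"rot":[0,0,0],"linear":[0,0,-1],"fingers":0.2},{"rot":[0,0,0],"linear":[0,0,0],"fingers":0.2},{"rot":[0,0,0],"linear":[0,0,0],"fingers":0.2}]'
python3 - <<'E'
from h import *
t=snap("top"); print(dockfit(t)); go([.4404,.362,.17],83.9)
E
```

```text
clock: 36.85
eef_pos: [0.5557, -0.2811, 0.0396]
tool_rot: [0.73, 0.683, 0.0, 0.001]
force: [-0.4, -0.1, 0.1]
width: 0.0554
grasp_force: 0.0
clock: 37.35
eef_pos: [0.5551, -0.2812, 0.0403]
tool_rot: [0.73, 0.683, -0.0, 0.001]
force: [-5.3, 1.3, 5.9]
width: 0.0388
grasp_force: 61.3
clock: 37.93
eef_pos: [0.5551, -0.2807, 0.1685]
tool_rot: [0.73, 0.683, 0.0, 0.0]
force: [-0.5, 0.1, -0.4]
width: 0.0391
grasp_force: 60.7
(471.75299072265625, 276.37744140625, 254.89651489257812, 170.6770477294922, -6.267173767089844)
tcp [ 0.5547 -0.2805  0.1673] az 86.16 tilt [-0.0016  0.0012] shift cm [ 63.34 -15.7   -0.17] force [ 0.0982  0.4714 -0.9878] w 0.0390
  rotz needed 0.0395 shift after turn [ 62.67 -18.19  -0.27]
```

```bash
python3 -m crank '[{"rot":[0,0,0.041],"linear":[1,0,0],"fingers":0.2},{"rot":[0,0,0],"linear":[3.5,-1.02,0],"fingers":0.2},{"rot":[0,0,0],"linear":[3.5,-1.02,0],"fingers":0.2},{"rot":[0,0,0],"linear":[3.5,-1.02,0],"fingers":0.2},{"rot":[0,0,0],"linear":[3.5,-1.02,0],"fingers":0.2},{"rot":[0,0,0],"linear":[3.5,-1.02,0],"fingers":0.2},{"rot":[0,0,0],"linear":[3.5,-1.02,0],"fingers":0.2},{"rot":[0,0,0],"linear":[3.5,-1.02,0],"fingers":0.2}]' >/dev/null
python3 -m crank '[{"rot":[0,0,0],"linear":[3.5,-1.02,0],"fingers":0.2},{"rot":[0,0,0],"linear":[3.5,-1.02,0],"fingers":0.2},{"rot":[0,0,0],"linear":[3.5,-1.02,0],"fingers":0.2},{"rot":[0,0,0],"linear":[3.5,-1.02,0],"fingers":0.2},{"rot":[0,0,0],"linear":[3.5,-1.02,0],"fingers":0.2},{"rot":[0,0,0],"linear":[3.5,-1.02,0],"fingers":0.2},{"rot":[0,0,0],"linear":[3.5,-1.02,0],"fingers":0.2},{"rot":[0,0,0],"linear":[3.5,-1.02,0],"fingers":0.2}]' >/dev/null
python3 -m crank '[{"rot":[0,0,0],"linear":[3.5,-1.02,0],"fingers":0.2},{"rot":[0,0,0],"linear":[3.5,-1.02,0],"fingers":0.2},{"rot":[0,0,0],"linear":[0,0,0],"fingers":0.2},{"rot":[0,0,0],"linear":[0,0,0],"fingers":0.2}]' >/dev/null
python3 - <<'E'
from h import *
go([.4399,.3616,.08],83.7)
E
```

```text
tcp [0.4463 0.3404 0.1665] az 83.99 tilt [-0.0032 -0.0017] shift cm [ 2.06 -0.84  8.65] force [ 0.5675 -0.7391 -1.1997] w 0.0388
  rotz needed 0.0050 shift after turn [ 2.04 -0.87  8.65]
```

```bash
python3 -m crank '[{"rot":[0,0,0.004],"linear":[2,-0.85,0],"fingers":0.2},{"rot":[0,0,0],"linear":[0,0,3],"fingers":0.2},{"rot":[0,0,0],"linear":[0,0,3],"fingers":0.2},{"rot":[0,0,0],"linear":[0,0,2],"fingers":0.2},{"rot":[0,0,0],"linear":[0,0,0],"fingers":0.2},{"rot":[0,0,0],"linear":[0,0,0],"fingers":0.2}]' >/dev/null
python3 - <<'E'
from h import *
go([.4399,.3616,.0585],83.7)
E
```

```text
tcp [0.4413 0.3589 0.0876] az 83.51 tilt [-0.0027 -0.0016] shift cm [ 0.25 -0.16  2.91] force [ 0.2541  0.571  -0.3655] w 0.0389
  rotz needed -0.0033 shift after turn [ 0.25 -0.17  2.91]
```

```bash
python3 -m crank '[{"rot":[0,0,-0.002],"linear":[0.25,-0.15,0],"fingers":0.2},{"rot":[0,0,0],"linear":[0,0,2],"fingers":0.2},{"rot":[0,0,0],"linear":[0,0,0.8],"fingers":0.2},{"rot":[0,0,0],"linear":[0,0,0],"fingers":0.2},{"rot":[0,0,0],"linear":[0,0,0],"fingers":0.2}]'
python3 - <<'E'
from h import *
go([.4399,.3616,.0373],83.7)
E
```

```text
clock: 40.57
eef_pos: [0.4404, 0.3628, 0.0612]
tool_rot: [0.745, 0.667, 0.0, 0.0]
force: [0.3, 0.5, -0.6]
width: 0.0389
grasp_force: 60.6
tcp [0.4404 0.3628 0.0612] az 83.69 tilt [0.0004 0.0002] shift cm [-0.13 -0.03  2.39] force [ 0.2609  0.5289 -0.5943] w 0.0389
  rotz needed -0.0002 shift after turn [-0.12 -0.03  2.39]
```

```bash
python3 -m crank '[{"rot":[0,0,0],"linear":[-0.12,0,0.5],"fingers":0.2},{"rot":[0,0,0],"linear":[0,0,0.4],"fingers":0.2},{"rot":[0,0,0],"linear":[0,0,0.4],"fingers":0.2},{"rot":[0,0,0],"linear":[0,0,0],"fingers":0.2}]'
python3 -m crank '[{"rot":[0,0,0],"linear":[0,0,0.4],"fingers":0.2},{"rot":[0,0,0],"linear":[0,0,0],"fingers":0.2}]'
python3 -m crank '[{"rot":[0,0,0],"linear":[0,0,0.4],"fingers":0.2},{"rot":[0,0,0],"linear":[0,0,0.3],"fingers":0.2},{"rot":[0,0,0],"linear":[0,0,0],"fingers":0.2}]'
```

```text
clock: 40.9
eef_pos: [0.4397, 0.3614, 0.0469]
tool_rot: [0.745, 0.667, -0.001, -0.0]
force: [0.5, 0.5, -0.7]
width: 0.0392
grasp_force: 60.6
clock: 41.07
eef_pos: [0.4398, 0.3615, 0.043]
tool_rot: [0.745, 0.667, -0.0, -0.0]
force: [-0.8, -0.6, -0.6]
width: 0.0391
grasp_force: 60.6
clock: 41.32
eef_pos: [0.4401, 0.3617, 0.0372]
tool_rot: [0.745, 0.667, 0.0, 0.0]
force: [-2.9, -1.1, 7.4]
width: 0.0389
grasp_force: 61.9
```

```bash
python3 -m crank '[{"rot":[0,0,0],"linear":[0,0,0],"fingers":0.65},{"rot":[0,0,0],"linear":[0,0,0],"fingers":0.65},{"rot":[0,0,0],"linear":[0,0,0],"fingers":0.65},{"rot":[0,0,0],"linear":[0,0,-2],"fingers":0.65},{"rot":[0,0,0],"linear":[0,0,-4],"fingers":0.65},{"rot":[0,0,0],"linear":[0,0,-4],"fingers":0.65},{"rot":[0,0,0],"linear":[0,0,-3],"fingers":0.65}]' >/dev/null
python3 -m crank '[{"rot":[0,0,0],"linear":[-3,-1.2,0],"fingers":0},{"rot":[0,0,0],"linear":[-3,-1.2,0],"fingers":0},{"rot":[0,0,0],"linear":[-3,-1.2,0],"fingers":0},{"rot":[0,0,0],"linear":[-3,-1.2,0],"fingers":0},{"rot":[0,0,0],"linear":[-3,-1.2,0],"fingers":0},{"rot":[0,0,0],"linear":[0,0,0],"fingers":0},{"rot":[0,0,0],"linear":[0,0,0],"fingers":0}]' >/dev/null
python3 - <<'E'
from h import *
go([.367,.210,.07],83.7)
s,t=snap("scene"),snap("top")
cv2.imwrite("pics/e1.png",np.hstack([crop(t,125,175,100,90,4),crop(s,285,130,100,90,4)]))
E
```

```text
tcp [0.3637 0.2184 0.1668] az 83.59 tilt [0.0005 0.0003] shift cm [-0.8   0.42  9.68] force [-0.2177 -0.2108 -0.5586] w 0.0002
  rotz needed -0.0019 shift after turn [-0.8   0.42  9.68]
```

View pics/e1.png

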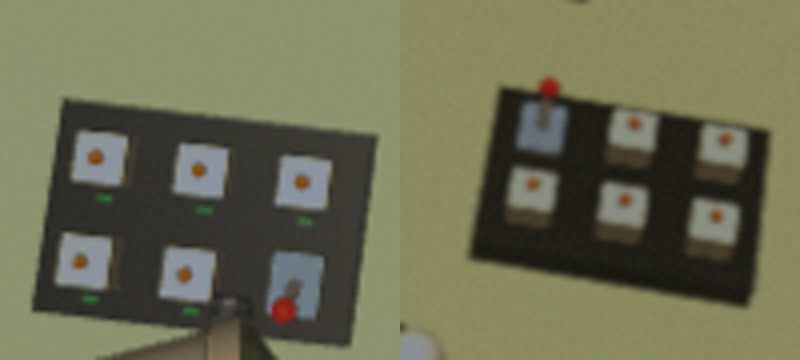

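All five candles sit flat in their sockets. The lever's red ball is at crop (285,310), leaning to -x. Checking the ball's position before I push it.

```bash
python3 - <<'E'
from h import *
print(plane("top",(285.0/4+125-.5,310/4+175-.5),.079),plane("scene",((549-400)/4+285-.5,87/4+130-.5),.079))
E
python3 -m crank '[{"rot":[0,0,0],"linear":[-0.8,0,0],"fingers":0},{"rot":[0,0,0],"linear":[0,0,3],"fingers":0},{"rot":[0,0,0],"linear":[0,0,0],"fingers":0}]'
```

```text
[[0.4064 0.2045 0.079 ]] [[0.4038 0.2076 0.079 ]]
clock: 42.83
eef_pos: [0.3616, 0.2107, 0.1335]
tool_rot: [0.745, 0.667, -0.003, -0.001]
force: [-1.1, 0.7, -1.5]
width: 0.0
grasp_force: 0.0
```

```bash
python3 -m crank '[{"rot":[0,0,0],"linear":[0,0,3],"fingers":0},{"rot":[0,0,0],"linear":[0,0,2.3],"fingers":0},{"rot":[0,0,0],"linear":[0,0,1],"fingers":0},{"rot":[0,0,0],"linear":[0,0,0],"fingers":0},{"rot":[0,0,0],"linear":[0,0,0],"fingers":0}]'
python3 -m crank '[{"rot":[0,0,0],"linear":[0,0.8,0],"fingers":0},{"rot":[0,0,0],"linear":[0,0.8,0],"fingers":0},{"rot":[0,0,0],"linear":[0,0.6,0],"fingers":0},{"rot":[0,0,0],"linear":[0,0.6,0],"fingers":0},{"rot":[0,0,0],"linear":[0,0.6,0],"fingers":0},{"rot":[0,0,0],"linear":[0,0.6,0],"fingers":0},{"rot":[0,0,0],"linear":[0,0.6,0],"fingers":0},{"rot":[0,0,0],"linear":[0,0,0],"fingers":0}]'
```

```text
clock: 43.25
eef_pos: [0.3633, 0.2113, 0.0739]
tool_rot: [0.745, 0.667, -0.0, -0.0]
force: [0.4, 0.6, -0.3]
width: -0.0002
grasp_force: 0.0
clock: 43.92
eef_pos: [0.4106, 0.2061, 0.0744]
tool_rot: [0.745, 0.667, 0.001, 0.001]
force: [-0.6, -0.8, 0.6]
width: -0.0001
grasp_force: 0.0
```

```bash
python3 -m crank '[{"rot":[0,0,0],"linear":[0,0.5,0],"fingers":0},{"rot":[0,0,0],"linear":[0,0,0],"fingers":0}]'
python3 -m crank '[{"rot":[0,0,0],"linear":[0,0.4,0],"fingers":0},{"rot":[0,0,0],"linear":[0,0,0],"fingers":0}]'
python3 -m crank '[{"rot":[0,0,0],"linear":[0,0.2,0],"fingers":0},{"rot":[0,0,0],"linear":[0,0,0],"fingers":0}]'
python3 - <<'E'
from h import *
s,t=snap("scene"),snap("top");print(dockfit(t))
cv2.imwrite("pics/e2.png",crop(s,285,130,100,90,6))
E
```

```text
clock: 44.08
eef_pos: [0.4146, 0.2054, 0.0736]
tool_rot: [0.745, 0.667, 0.0, 0.0]
force: [0.5, -0.2, 0.0]
width: -0.0002
grasp_force: 0.1
clock: 44.25
eef_pos: [0.4181, 0.2049, 0.0733]
tool_rot: [0.745, 0.667, -0.0, -0.0]
force: [-0.1, 0.5, 0.3]
width: 0.0003
grasp_force: 0.1
clock: 44.42
eef_pos: [0.4193, 0.2048, 0.0732]
tool_rot: [0.745, 0.667, -0.001, -0.0]
force: [-1.5, -0.0, 0.1]
width: 0.0
grasp_force: 0.8
(443.1734924316406, 279.440673828125, 255.12435913085938, 228.25559997558594, -6.322669982910156)
```

View pics/e2.png

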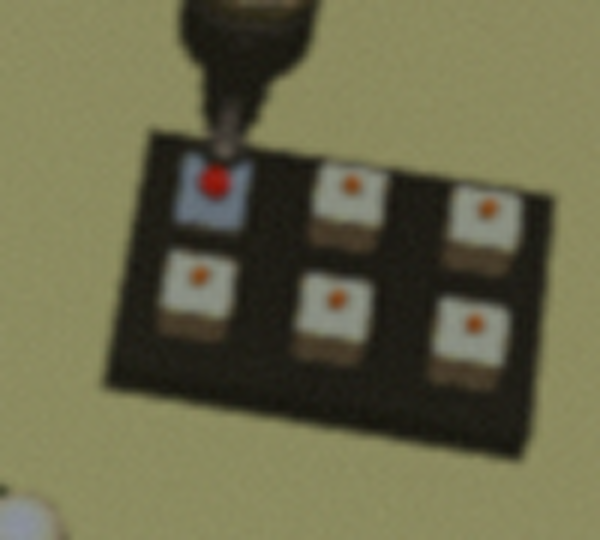

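The ball has moved to crop (215,182) and may not be at its stop yet. I'll keep pushing until the force rises.

```bash
python3 - <<'E'
from h import *
for z in(.079,.083): print(plane("scene",(215/6+285-.5,182/6+130-.5),z))
E
python3 -m crank '[{"rot":[0,0,0],"linear":[0,0.3,0],"fingers":0},{"rot":[0,0,0],"linear":[0,0,0],"fingers":0}]'
python3 -m crank '[{"rot":[0,0,0],"linear":[0,0.3,0],"fingers":0},{"rot":[0,0,0],"linear":[0,0,0],"fingers":0}]'
python3 -m crank '[{"rot":[0,0,0],"linear":[0,0.2,0],"fingers":0},{"rot":[0,0,0],"linear":[0,0,0],"fingers":0}]'
```

```text
[[0.4411 0.2037 0.079 ]]
[[0.4437 0.2033 0.083 ]]
clock: 44.68
eef_pos: [0.4208, 0.2045, 0.0731]
tool_rot: [0.745, 0.667, -0.002, -0.001]
force: [-8.6, 0.7, 3.5]
width: -0.0004
grasp_force: 4.5
clock: 44.85
eef_pos: [0.4231, 0.204, 0.0731]
tool_rot: [0.745, 0.667, -0.003, -0.002]
force: [-11.4, -0.6, 4.1]
width: 0.0
grasp_force: 5.8
clock: 45.02
eef_pos: [0.4248, 0.2037, 0.073]
tool_rot: [0.745, 0.667, -0.003, -0.002]
force: [-12.9, -0.6, 4.7]
width: -0.0002
grasp_force: 6.5
```

```bash
python3 -m crank '[{"rot":[0,0,0],"linear":[0,-2,0],"fingers":0},{"rot":[0,0,0],"linear":[0,-2,0],"fingers":0},{"rot":[0,0,0],"linear":[0,0,-4],"fingers":0},{"rot":[0,0,0],"linear":[0,0,-4],"fingers":0},{"rot":[0,0,0],"linear":[0,0,-4],"fingers":0},{"rot":[0,0,0],"linear":[-3,0,0],"fingers":0},{"rot":[0,0,0],"linear":[-3,0,0],"fingers":0},{"rot":[0,0,0],"linear":[-3,0,0],"fingers":0}]'
python3 - <<'E'
from h import *
s,t=snap("scene"),snap("top");print(dockfit(t),squares("top",t,(130,195,80,60),.066))
cv2.imwrite("pics/g.png",np.vstack([crop(t,110,100,300,160,2),crop(s,110,110,300,130,2)]))
E
```

```text
clock: 45.68
eef_pos: [0.3783, 0.1181, 0.1944]
tool_rot: [0.744, 0.668, 0.001, 0.001]
force: [0.6, -1.1, -0.2]
width: -0.0001
grasp_force: 0.0
(461.11419677734375, 222.86602783203125, 386.1203308105469, 207.0107421875, -14.025527954101562) [[429.1206 198.1559  39.5576  49.9571  -4.8035]
 [434.4872 281.109   39.5591  40.0495  -6.4031]
 [442.131  361.2116  39.6288  39.9089  -4.5552]
 [508.2213 195.6397  39.9613  40.1714  -4.6334]
 [514.7881 275.4339  39.7021  40.2876  -5.3274]
 [521.9673 354.2788  39.5778  40.244   -5.1635]]
```

View pics/g.png

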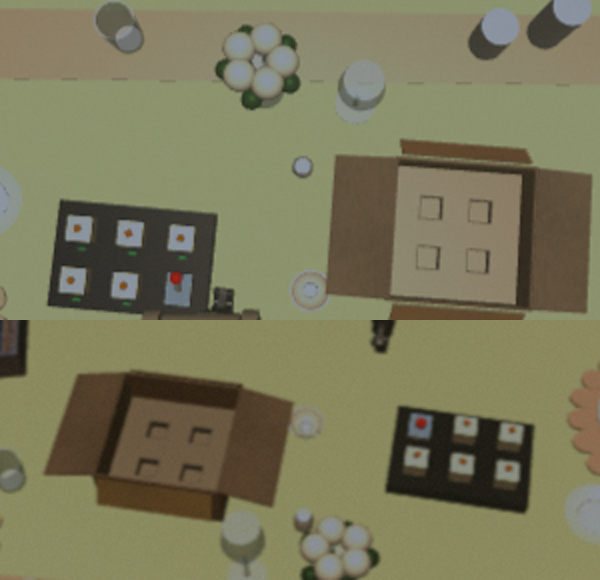

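The final view shows both flaps open, the tray empty, all five candles seated, the lever over at (176,278) and the tableware where it was. Handing in.

```bash
python3 -c "
from plant import r
print(r.finish_job())"
```

```text
the job is handed in; nothing more can be done
None
```

I handed the job in after about 46 s of robot time. Both flaps are folded back, all four candles sit home in the dock beside the one already charging, the switch is on, and the tableware looks unmoved in the last pictures.

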